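# Load a wood sample into the drilling jig

### The job

Get the wood sample ready for drilling: lay it flat on the jig's bed, lengthwise, with its leading end between the two rails, and let go. Then draw the locking pin out of its bore and park it upright in the open notch beside it, hanging by its collar, which frees the slow sprung bolt. Last, push the sample from its tail right up against the stop and hold it there steady while the bolt slides out behind it, so that it stays locked in when you let go; leave the mug and the tape measure alone.

Things in the scene. Friction and masses are not known exactly. Their poses are not given: they have to be found in the camera images.
- jig: Drilling jig fixed to the desk: plywood bed, top at z = 12 mm, with a drill guide over its far half. Origin at desk level on the channel's centre line, under the tail edge of a sample that is fully home; x along the channel to the stop (to the right as the robot sees it), y away from the robot, z up. Bed x -125 to 135, y +-55 mm. Stop face at x = 110. All mm below are in this frame.
- rails (a point): middle of the channel's mouth on the bed, jig (0, 0, 12) mm. Two aluminium rails, 10 mm high, inner faces at y = +-26 (channel 52 wide), run to the stop: the far one (+y) from x = -20 (flared end back to x = -33), the near one from x = 0 (flared up to x = 12).
- overhang (a point): middle of the front lower edge of the guide's overhead arm, jig (-35, 0, 160) mm. Arm: y +-30, 14 thick, running on in +x to columns at x = 118, y = +-45; a drill bush hangs from it at x = 85 down to z = 82. A homed sample's tail is 35 mm in under it, so the tool must lean back (tips forward, 30 to 45 degrees) to push there.
- sample: Light-coloured flat wood sample block, 48 x 110 x 12 mm, loose on the desk. Origin at the centre of its underside; its y axis is its length (110 mm), x its width. Either end may lead.
- home (a point): where the origin of a sample fully against the stop lies, on the bed: jig (55, 0, 12) mm
- lock_pin: Steel locking pin with a black round knob, 87 mm long, upright in its bore. Origin on its axis at the collar's underside, z up. Below: shank 12 mm in diameter, 50 mm long. Above: collar 28 mm in diameter, 5 mm thick, then the knob, 22 mm in diameter, z 5 to 37 mm. It must rise 50 mm to leave the bore.
- bore (a point): mouth of the pin's bore (14 mm wide) in the top of the aluminium bolt housing on the jig's near side: jig (-16, -108, 56) mm. Housing: x -36 to 4, y -130 to -86, top at z = 56.
- notch (a point): where the parked pin's origin should be, in the middle of the notch: jig (-48, -108, 56) mm. The notch, 17 mm wide in y, lies between two prongs that run on from the housing's top towards -x; closed end at x = -36, open mouth at x = -67, top at z = 56, prongs 16 thick.
- bolt (a joint): travel (m) of the damped sprung steel bolt, out to jig +y: about 0 to 0.003 pinned back, 0.015 fully out, over 1 s for the travel. Nose at x -28 to -4, z 15 to 33, tip at y = -30 plus travel (-15 when out), bevelled on the entry side. It comes out fully only once the sample's tail is past x = -4. Push the tail at its middle or +y half, clear of it.
- ejector (a joint): travel (m) of the black sprung ejector in the middle of the stop: 0 out (its face 10 mm before the stop face), 0.010 pressed flush. It pushes the sample back with 2 to 4.5 N until the bolt holds it.
- tape_measure: yellow tape measure, 33 x 80 x 61 mm, a bystander; origin at the centre of its underside
- mug: red and white mug, 82 x 113 x 92 mm, a bystander; origin at the centre of its underside
Things that resemble listed ones, but are neither listed nor needed, are in the scene too. What is meant by the sample is not red or turquoise, and is the larger of those in its own colour.

How it is judged (in metres and radians):
On the way, in this order (a step that is already met when the one before it is completed fails the run):
1. the sample lies flat and lengthwise on the bed with its leading end between the rails, let go, with the pin still in its bore (y of sample in the frame of jig between -0.007 and 0.007 m and z of sample in the frame of jig between 0.009 and 0.016 m and angle between the y axis of sample and the x axis of jig, either way round below 0.09 rad and x of sample in the frame of jig above -0.053 m and contact force between the fingers and sample below 0.1 N and horizontal distance between lock_pin and bore below 0.006 m and z of lock_pin in the frame of bore below 0.008 m), for 0.2 s.
2. the locking pin is drawn out of its bore (z of lock_pin in the frame of bore above 0.048 m).
3. the pin hangs upright in the notch by its collar, let go (horizontal distance between lock_pin and notch below 0.011 m and z of lock_pin in the frame of notch between -0.004 and 0.005 m and angle between lock_pin's own z axis and vertical below 0.15 rad and contact force between the fingers and lock_pin below 0.1 N), for 0.2 s.
4. the sample is held against the stop (within 2.5 mm) for 0.3 s by the fingers (y of sample in the frame of jig between -0.007 and 0.007 m and z of sample in the frame of jig between 0.009 and 0.016 m and angle between the y axis of sample and the x axis of jig, either way round below 0.09 rad and x of sample in the frame of jig above 0.0525 m and contact force between the fingers and sample above 0.5 N), for 0.3 s.
At the end, for the whole second after the job is handed in: The sample lies flat and straight in the channel, its leading end within 8 mm of the stop, locked by the bolt (out more than 11 mm) behind its tail; the pin hangs upright in the notch by its collar, within 11 mm of its middle; both at rest (y of sample in the frame of jig between -0.007 and 0.007 m and z of sample in the frame of jig between 0.009 and 0.016 m and angle between the y axis of sample and the x axis of jig, either way round below 0.09 rad and x of sample in the frame of jig above 0.047 m and value of joint bolt above 0.011 m and linear speed of each of sample, lock_pin below 0.02 m/s and horizontal distance between lock_pin and notch below 0.011 m and z of lock_pin in the frame of notch between -0.004 and 0.005 m and angle between lock_pin's own z axis and vertical below 0.15 rad); the robot touches nothing.
It fails at once if the mug or the tape measure is shifted by more than 30 mm or tipped (distance of any of mug, tape_measure from where it was at the start of the episode above 0.03 m or angle between any of mug, tape_measure's own z axis and vertical above 0.4 rad).
It also fails if it takes over 72 s, if anything falls off the work surface, if the arm or the gripper's body presses on something with over 40 N, if the wrist force passes 120 N, or if a joint passes its speed limit or range.

### The arm

A 6-joint arm with a two-finger parallel gripper is mounted at the origin on a cart in front of the work surface, level with it; the furniture and walls round the work are solid. World frame = base frame: x ahead of the robot, y to its left, z up, the work surface at z = 0. Lengths are in m, angles in degrees, forces in N, time in s.
With the tool pointing down it reaches from about 0.375 to 0.9 m from the base axis. Payload 3.1 kg.
Tool frame: the origin (TCP) lies at the very end of the fingers, on their centre line; the grasp point (between the pads) lies 19 mm behind it (bot.tcp_to_grasp is the distance from the TCP to the grasp point, in m); z points along the fingers, y is the line along which they close (so a half turn about z gives the same grasp; the last joint's range is limited). The gripper opens to 87 mm and grips with 3 to 60 N. Pads are 19 mm wide; open, the fingers measure 117 mm over their backs; the gripper's body (75 mm by 190 mm) begins 51 mm behind the grasp point.
Start: joints at [-79.498, 30.224, 82.088, -0, 67.689, -10.227], TCP at [0.221, -0.585, 0.188] pointing down, gripper open.
Joint ranges: [-176.69, 176.69], [-43.24, 126.21], [12.49, 139.97], [-82, 262], [0, 151.66], [-163.58, 163.58]. Speed limits (degrees/s): [159.86, 159.86, 180, 180, 180, 180].

### API

Orientations are given as a 3x3 rotation matrix whose columns are the frame's x, y, z axes.
In Python, from rig import telemetry, capture, camera_info, job, bot gives the robot as it stands. The module is installed in compiled form; this text tells all that it offers.
- The arm moves only by the tool carry_out, never from a script. Its argument "deltas" is a list that holds one entry, the list of rows, each a list of 7 numbers: the shift along the tool's x, y, z scaled (see below), then the turn, a rotation vector about the tool's x, y, z scaled (see below), then the closure, from -1 (fully open) to 1 (shut). In form: [[[dx, dy, dz, ax, ay, az, claw], ...]]. A call has exactly 10 rows; each row is the pose to reach, as a shift and turn from the pose commanded when the call began, along the tool's axes at that moment, turning the shorter way round; what a row does not reach only later rows make up. The controller multiplies each number of a shift by 15 cm and each number of a turn by 360 degrees. A row lasts 1/12 s, in which the tool goes at most 41.7 mm and 7.16 degrees, less where a joint would pass 70% of its speed; a pose out of reach is approached as far as the arm can. A call with a number of a shift or a turn outside -1 to 1 is refused whole. A call with a gripper value outside its range is refused whole. The fingers move at their own pace and stop on an object; the grip force is fixed at half the most. Time passes only in rows, so rows that repeat a pose let the fingers close, or fill a call up. It gives the time, the measured TCP pose, the force, the opening and the grip force at its end, in the units of the state.
- telemetry.read_state(): the state, without advancing time (a new reading comes with each control period).
- capture(name): name is "scene" or "side" or "wrist"; returns the picture (400x640x3 uint8, red, green, blue); there is no depth.
- camera_info(name): a dict with "mtx" (3x3 intrinsics, pixels), "cam_to_world" (4x4, takes a point from camera to world coordinates); the wrist camera has in their place "T_tool_cam" (4x4, takes a point from camera to tool coordinates, whose origin is the TCP and whose axes are the flange's). Camera axes: x right, y down, z forward; pixel columns grow to the right and rows downward; lengths in m; the calibration is good to about 2 mm. The wrist camera is an equidistant fisheye: a pixel r from the principal point sees the ray r / f radians off the axis. A picture is of the moment at which its call begins: read the wrist's pose just before it. camera_info takes no time and is no camera call.
- job.hand_in(): hands the job in; it is judged then, once.
The state is a dict: "time_s": time; "joint_positions": joint angles; "qvel": joint speeds; "tau": joint torques, N m; "position": TCP position; "tcp_rot": TCP orientation; "force": force on the tool from outside, world axes, zero at the start; "moment": the same for the moment, N m; "opening": opening from 0.0 (shut) to 1.0 (fully open); "grasp_force": force on a finger pad.
Only numpy, scipy, OpenCV 4.12 (cv2) and the standard library are available. Lean on these libraries where they do the work, as an engineer would, in place of code of your own. Each camera call takes 0.05 s, during which the arm holds its last target. There are 200 camera calls.

## Working session

There is one attempt and no reset: what is moved stays moved. The work goes in short steps, Python scripts to look and compute and a tool call to move; the robot and the scene stay as the last step left them, time stands still between calls to the robot, and variables do not carry over. Pictures are saved under pics/ and viewed, at most 10 in all, crops included, and the job is handed in when it is done.

Besides the shell and the picture viewer there is one more tool, called after ">>>" as a command line: name --argument value ..., lists and objects as JSON in quotes. carry_out: Moves the arm, as the interface text tells. Its arguments: {"type":"object","properties":{"deltas":{"type":"array","items":{"type":"array","items":{"type":"array","items":{"type":"number"}}}}},"required":["deltas"]}

```bash
mkdir -p pics; python3 - <<'E'
from rig import telemetry, capture, camera_info, job, bot
import cv2,numpy as np
for n in ["scene","side"]:
    im=capture(n); cv2.imwrite(f"pics/{n}0.png",im[:,:,::-1]); i=camera_info(n); print(n,i["mtx"].round(1).tolist(),i["cam_to_world"].round(3).tolist())
print(camera_info("wrist"))
s=telemetry.read_state(); print(s)
E
```

```text
scene [[388.4, 0.0, 317.6], [0.0, 388.4, 194.1], [0.0, 0.0, 1.0]] [[-0.745, -0.434, 0.506, 0.023], [-0.667, 0.497, -0.555, 0.719], [-0.011, -0.752, -0.66, 0.901], [0.0, 0.0, 0.0, 1.0]]
side [[427.7, 0.0, 327.4], [0.0, 427.7, 205.9], [0.0, 0.0, 1.0]] [[0.999, -0.015, 0.037, 0.532], [-0.038, -0.633, 0.773, -0.849], [0.012, -0.774, -0.633, 0.873], [0.0, 0.0, 0.0, 1.0]]
{'mtx': array([[309.70691629,   0.        , 323.23166823],
       [  0.        , 309.70691629, 199.38262357],
       [  0.        ,   0.        ,   1.        ]]), 'T_tool_cam': array([[ 3.88273425e-04, -9.69482660e-01, -2.45159584e-01,
         6.79062642e-02],
       [ 9.99999809e-01,  2.58525242e-04,  5.61420480e-04,
         1.89881668e-03],
       [-4.80907480e-04, -2.45159755e-01,  9.69482575e-01,
        -1.96760626e-01],
       [ 0.00000000e+00,  0.00000000e+00,  0.00000000e+00,
         1.00000000e+00]])}
{'time_s': 0.1, 'joint_positions': array([-7.94991014e+01,  3.02736816e+01,  8.21478196e+01, -7.28723895e-04,
        6.76893700e+01, -1.02286704e+01]), 'qvel': array([ 0.00515114, -0.01370239, -0.24896883,  0.03227893, -0.11049259,
       -0.01095342]), 'tau': array([-1.01746919e-04, -4.40985739e+01, -1.77151412e+01,  6.35704421e-02,
        5.34222624e-02, -4.08053427e-05]), 'position': array([ 0.221101  , -0.58382146,  0.1868759 ]), 'tcp_rot': array([[ 9.35259833e-01,  3.53961737e-01, -3.64237094e-04],
       [ 3.53961769e-01, -9.35257961e-01,  1.90051338e-03],
       [ 3.32053377e-04, -1.90639984e-03, -9.99998128e-01]]), 'force': array([ 1.26090592,  0.5805912 , -0.37261499]), 'moment': array([-0.06530387, -0.03490581, -0.0248452 ]), 'grasp_force': 0.0, 'opening': 1.0005956798565279}
```

View pics/scene0.png

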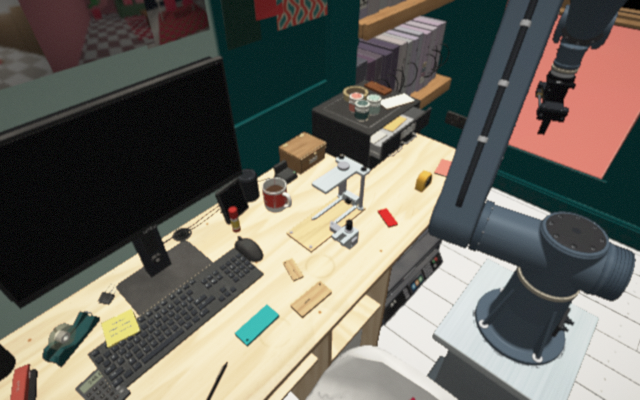

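View pics/side0.png

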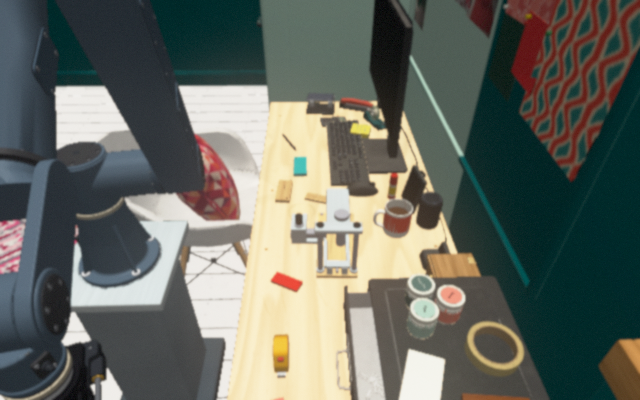

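Candidates for the sample in the scene view are the large light wood block (311,300), the small wood block (292,269), the turquoise block (257,325), the red block (388,217) and a coral tile (443,168). By the description I choose the larger wood block at (311,300), and I check it in a close crop that also covers the jig.

```bash
python3 - <<'E'
import cv2,numpy as np
a=cv2.imread("pics/scene0.png")[150:325,255:415]; b=cv2.imread("pics/side0.png")[175:290,265:365]
A=cv2.resize(a,None,fx=3,fy=3,interpolation=cv2.INTER_CUBIC);B=cv2.resize(b,None,fx=3,fy=3,interpolation=cv2.INTER_CUBIC)
c=np.zeros((525,780,3),np.uint8);c[:,:480]=A;c[:345,480:]=B;cv2.imwrite("pics/crop0.png",c)
E
```

```text
(no output)
```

View pics/crop0.png

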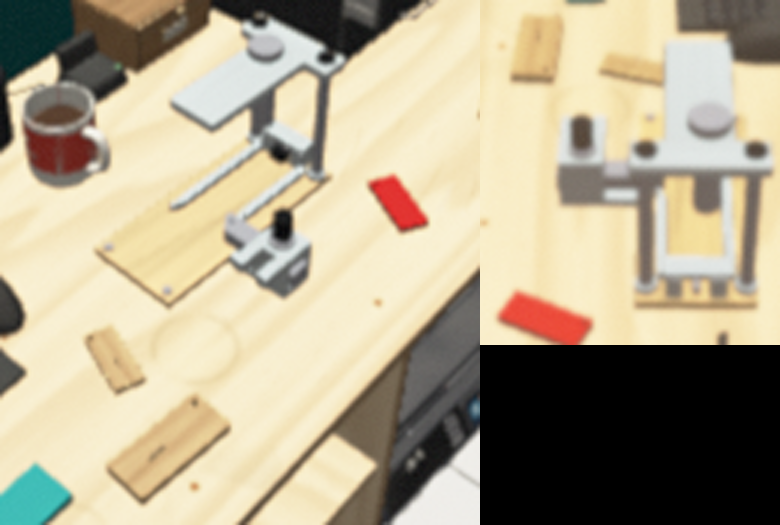

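The crop confirms the large wood block, with crop corners (108,467), (197,397), (229,430) and (142,501). It also shows the bed corners at (97,250), (168,305) and (328,180), and the knob top at (283,213). Next I compute rough positions and write helpers.

```bash
cat > h.py <<'E'
import numpy as np,cv2
from rig import telemetry, capture, camera_info, job, bot
from scipy.spatial.transform import Rotation as R
def ray(n,px,T=None):
    i=camera_info(n);K=i["mtx"];u=(np.array(px,float)-K[:2,2])/K[0,0]
    if n=="wrist":
        t=np.linalg.norm(u);d=np.r_[u*np.sin(t)/max(t,1e-9),np.cos(t)];M=T@i["T_tool_cam"]
    else: d=np.r_[u,1];M=i["cam_to_world"]
    return M[:3,3],M[:3,:3]@d
def onz(n,px,z,T=None):
    o,d=ray(n,px,T);return o+d*(z-o[2])/d[2]
def proj(n,P,T=None):
    i=camera_info(n);K=i["mtx"];M=i["cam_to_world"] if n!="wrist" else T@i["T_tool_cam"]
    p=(np.atleast_2d(P)-M[:3,3])@M[:3,:3]
    if n=="wrist":
        r=np.linalg.norm(p[:,:2],axis=1);u=p[:,:2]/r[:,None]*np.arctan2(r,p[:,2])[:,None]
    else: u=p[:,:2]/p[:,2:]
    return u*K[0,0]+K[:2,2]
def tool():
    s=telemetry.read_state();T=np.eye(4);T[:3,:3]=s["tcp_rot"];T[:3,3]=s["position"];return T
def down(yaw):  # tool x axis at yaw (deg) in world, z down
    c,s=np.cos(np.radians(yaw)),np.sin(np.radians(yaw));return np.array([[c,s,0],[s,-c,0],[0,0,-1.]])
def delta(P,Rt,T=None):
    "target TCP position, rotation -> shift/0.15, turn/360 from pose T"
    T=tool() if T is None else T
    return (T[:3,:3].T@(np.array(P)-T[:3,3])/.15).round(4),(R.from_matrix(T[:3,:3].T@Rt).as_rotvec(degrees=True)/360).round(4)
E
python3 - <<'E'
from h import *
f=lambda c:(c[0]/3+255,c[1]/3+150)
for c in [(108,467),(197,397),(229,430),(142,492)]: print("s",onz("scene",f(c),.012).round(3))
for c in [(97,250),(168,300),(328,178)]: print("bed",onz("scene",f(c),.012).round(3))
print("knob",onz("scene",f((283,213)),.093).round(3))
g=lambda c:((c[0]-480)/3+265,c[1]/3+175)
for c in [(513,76),(518,15),(563,20),(555,80)]: print("s side",onz("side",g(c),.012).round(3))
print("knob",onz("side",g((582,121)),.093).round(3),"bed",onz("side",g((637,297)),.012).round(3),onz("side",g((756,297)),.012).round(3))
print("yel",onz("side",(280,360),0), "mug",onz("side",(397,220),.05))
E
```

```text
s [0.463 0.346 0.012]
s [0.454 0.24  0.012]
s [0.409 0.248 0.012]
s [0.424 0.344 0.012]
bed [0.653 0.171 0.012]
bed [0.552 0.172 0.012]
bed [ 0.538 -0.074  0.012]
knob [0.494 0.067 0.093]
s side [0.418 0.235 0.012]
s side [0.418 0.347 0.012]
s side [0.469 0.336 0.012]
s side [0.464 0.227 0.012]
knob [0.497 0.064 0.093] bed [ 0.545 -0.083  0.012] [ 0.651 -0.086  0.012]
yel [ 0.45681643 -0.32392615  0.        ] mug [0.78220121 0.0861676  0.05      ]
```

>>> carry_out --deltas '[[[0.1, -0.1, -0.1, 0, 0, 0, -1], [0.2, -0.2, -0.2, 0, 0, 0, -1], [0.3, -0.3, -0.3, 0, 0, 0, -1], [0.4, -0.4, -0.4, 0, 0, 0, -1], [0.5, -0.5, -0.5, 0, 0, 0, -1], [0.6, -0.6, -0.6, 0, 0, 0, -1], [0.7, -0.7, -0.7, 0, 0, 0, -1], [0.8, -0.8, -0.75, 0, 0, 0, -1], [0.9, -0.9, -0.75, 0, 0, 0, -1], [1, -1, -0.75, 0, 0, 0, -1]]]'

```text
time_s: 0.93
position: [0.3088, -0.3902, 0.3007]
tcp_rot: [[0.935, 0.354, 0.0], [0.354, -0.935, -0.001], [0.0, 0.001, -1.0]]
force: [-0.3, -0.4, 0.0]
opening: 1.002
grasp_force: 0.0
```

>>> carry_out --deltas '[[[0.1, -0.1, 0, 0, 0, 0, -1], [0.2, -0.2, 0, 0, 0, 0, -1], [0.3, -0.3, 0, 0, 0, 0, -1], [0.4, -0.4, 0, 0, 0, 0, -1], [0.5, -0.5, 0, 0, 0, 0, -1], [0.6, -0.6, 0, 0, 0, 0, -1], [0.7, -0.7, 0, 0, 0, 0, -1], [0.8, -0.8, 0, 0, 0, 0, -1], [0.9, -0.9, 0, 0, 0, 0, -1], [1, -1, 0, 0, 0, 0, -1]]]'

```text
time_s: 1.77
position: [0.3956, -0.1965, 0.2999]
tcp_rot: [[0.935, 0.354, -0.001], [0.354, -0.935, 0.001], [-0.0, -0.001, -1.0]]
force: [-0.2, 0.2, -0.3]
opening: 0.997
grasp_force: 0.0
```

>>> carry_out --deltas '[[[0.1, -0.1, 0, 0, 0, 0, -1], [0.2, -0.2, 0, 0, 0, 0, -1], [0.3, -0.3, 0, 0, 0, 0, -1], [0.4, -0.4, 0, 0, 0, 0, -1], [0.5, -0.5, 0, 0, 0, 0, -1], [0.6, -0.6, 0, 0, 0, 0, -1], [0.7, -0.7, 0, 0, 0, 0, -1], [0.8, -0.8, 0, 0, 0, 0, -1], [0.9, -0.9, 0, 0, 0, 0, -1], [1, -1, 0, 0, 0, 0, -1]]]'

```text
time_s: 2.6
position: [0.4827, -0.0032, 0.2999]
tcp_rot: [[0.935, 0.354, -0.001], [0.354, -0.935, 0.0], [-0.001, -0.001, -1.0]]
force: [0.9, -1.3, -0.5]
opening: 0.998
grasp_force: 0.0
```

>>> carry_out --deltas '[[[0.04, -0.1, 0, 0, 0, -0.0192, -1], [0.08, -0.2, 0, 0, 0, -0.0385, -1], [0.12, -0.3, 0, 0, 0, -0.0577, -1], [0.16, -0.4, 0, 0, 0, -0.077, -1], [0.2, -0.5, 0, 0, 0, -0.0962, -1], [0.24, -0.6, 0, 0, 0, -0.1155, -1], [0.28, -0.7, 0, 0, 0, -0.1347, -1], [0.32, -0.8, 0, 0, 0, -0.154, -1], [0.4, -1, 0, 0, 0, -0.1925, -1], [0.4, -1, 0, 0, 0, -0.1925, -1]]]'

```text
time_s: 3.43
position: [0.4852, 0.1613, 0.2999]
tcp_rot: [[-0.01, 1.0, -0.001], [1.0, 0.01, 0.003], [0.003, -0.001, -1.0]]
force: [0.5, -0.2, 0.8]
opening: 1.003
grasp_force: 0.0
```

```bash
python3 - <<'E'
from h import *
T=tool();print(T.round(4).tolist(),telemetry.read_state()["time_s"])
im=capture("wrist");np.save("T1.npy",T);cv2.imwrite("pics/w1.png",cv2.resize(im[:,:,::-1],(800,500),interpolation=cv2.INTER_CUBIC));cv2.imwrite("pics/w1raw.png",im[:,:,::-1])
E
```

```text
[[-0.0099, 1.0, -0.0008, 0.4852], [0.9999, 0.0099, 0.0031, 0.1613], [0.0031, -0.0007, -1.0, 0.2999], [0.0, 0.0, 0.0, 1.0]] 3.4333
```

View pics/w1.png

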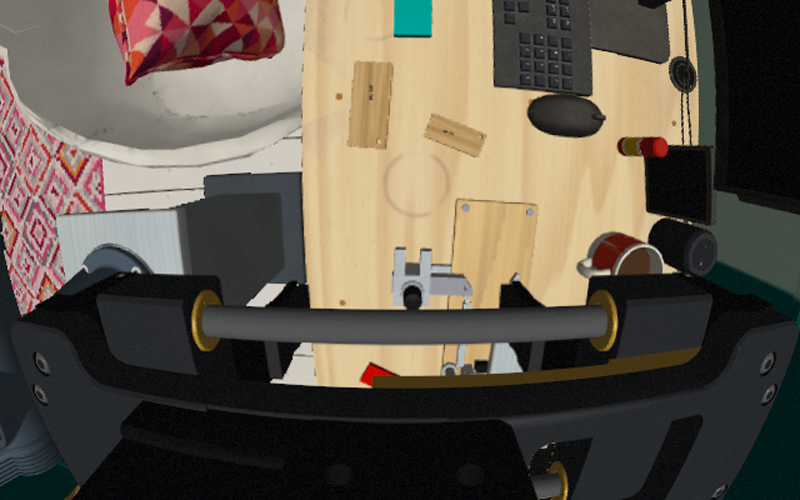

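The wrist view shows the sample at about (371,105), the bed tail edge with screws at (463,208) and (531,211), the notch at (412,262) and the knob at (411,297). I'll enlarge these for accurate corners.

```bash
python3 - <<'E'
import cv2,numpy as np
im=cv2.imread("pics/w1raw.png")
a=cv2.resize(im[40:130,270:325],None,fx=6,fy=6,interpolation=cv2.INTER_CUBIC);b=cv2.resize(im[150:260,310:435],None,fx=3.6,fy=3.6,interpolation=cv2.INTER_CUBIC)
c=np.zeros((540,780,3),np.uint8);c[:540,:330]=a;c[:396,330:]=b;cv2.imwrite("pics/crop1.png",c)
E
```

```text
(no output)
```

View pics/crop1.png

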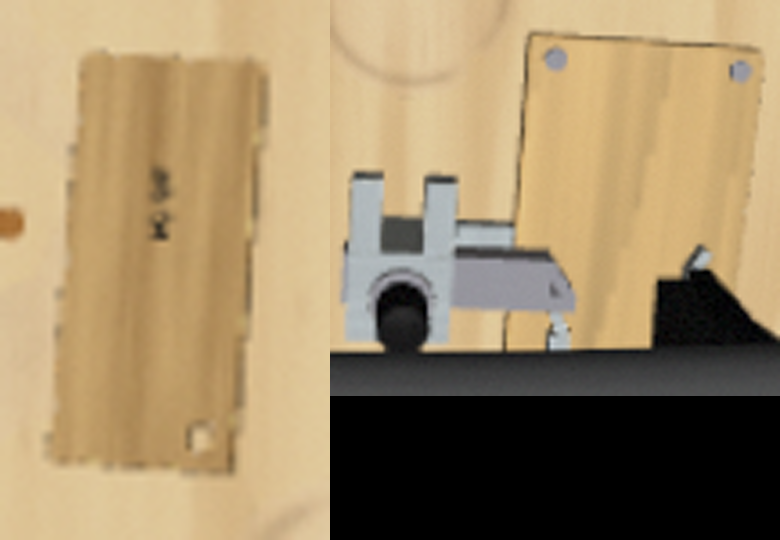

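```bash
python3 - <<'E'
from h import *
from scipy.optimize import least_squares
T=np.load("T1.npy")
sp=[(x+.5)/6-.5 for x in []]
f=lambda c,o,s:((np.array(c)+.5)/s-.5+o)
S=[f(c,(270,40),6) for c in [(83,53),(265,62),(233,472),(50,463)]]
P=np.array([onz("wrist",p,.012,T) for p in S]);print(P.round(4).tolist())
print("edges",[np.linalg.norm(P[i]-P[i-1]).round(4) for i in range(4)],"c",P.mean(0).round(4))
ax=(P[0]+P[1]-P[2]-P[3]);print("sample axis yaw",np.degrees(np.arctan2(ax[1],ax[0])))
J=np.array([(-125,-55,12),(-125,55,12),(-67,-116.5,56),(-67,-99.5,56),(-36,-116.5,56),(-36,-99.5,56)])/1e3
I=np.array([f((a-330,b),(310,150),3.6) for a,b in [(529,33),(763,50),(384,174),(425,178),(383,253),(423,253)]])
def W(q,X): 
    r=R.from_euler("z",q[2]).as_matrix();return X@r.T+np.r_[q[:2],0]
res=least_squares(lambda q:(proj("wrist",W(q,J),T)-I).ravel(),[.6,.048,-1.57])
print("jig",res.x[:2].round(4),np.degrees(res.x[2]).round(2));print(res.fun.reshape(-1,2).round(1).tolist())
# independent: bed corners only, knob
for c,z in [((529,33),.012),((763,50),.012)]:
    print(onz("wrist",f((c[0]-330,c[1]),(310,150),3.6),z,T).round(4))
np.save("jig.npy",res.x)
g=lambda c:(c[0]/3+255,c[1]/3+150)
print("knob meas",f((400-330,298),(310,150),3.6),"pred top",proj("wrist",W(res.x,np.array([[-.016,-.108,.093]])),T))
print({k:W(res.x,np.array([v])/1e3).round(4).tolist() for k,v in dict(bore=(-16,-108,56),notch=(-48,-108,56),mouth=(0,0,12),home=(55,0,12),pl=(-45,0,12)).items()})
E
```

```text
[[0.4231, 0.3465, 0.012], [0.4705, 0.3432, 0.012], [0.4633, 0.234, 0.012], [0.4157, 0.2367, 0.012]]
edges [np.float64(0.1101), np.float64(0.0475), np.float64(0.1095), np.float64(0.0478)] c [0.4431 0.2901 0.012 ]
sample axis yaw 86.19152823772174
jig [0.6036 0.0449] -92.13
[[0.3, -0.3], [0.8, -0.4], [0.0, 1.1], [0.2, 0.5], [-0.7, -0.7], [-0.4, -0.2]]
[0.5528 0.1715 0.012 ]
[0.6618 0.1671 0.012 ]
knob meas [329.08333333 232.41666667] pred top [[329.07777701 241.04041873]]
{'bore': [[0.4962, 0.0649, 0.056]], 'notch': [[0.4974, 0.0969, 0.056]], 'mouth': [[0.6036, 0.0449, 0.012]], 'home': [[0.6015, -0.01, 0.012]], 'pl': [[0.6052, 0.0899, 0.012]]}
```

>>> carry_out --deltas '[[[0.1, -0.03, 0.1, 0, 0, 0.0122, -1], [0.2, -0.06, 0.2, 0, 0, 0.0122, -1], [0.3, -0.09, 0.3, 0, 0, 0.0122, -1], [0.4, -0.12, 0.4, 0, 0, 0.0122, -1], [0.6, -0.18, 0.6, 0, 0, 0.0122, -1], [0.8, -0.24, 0.8, 0, 0, 0.0122, -1], [1, -0.27, 0.98, 0, 0, 0.0122, -1], [1, -0.27, 0.98, 0, 0, 0.0122, -1], [1, -0.27, 0.98, 0, 0, 0.0122, -1], [1, -0.27, 0.98, 0, 0, 0.0122, -1]]]'

```text
time_s: 4.32
position: [0.4457, 0.3066, 0.1534]
tcp_rot: [[0.077, 0.997, 0.0], [0.997, -0.077, -0.001], [-0.001, 0.0, -1.0]]
force: [-0.3, -0.3, 0.9]
opening: 1.001
grasp_force: 0.0
```

```bash
python3 - <<'E'
from h import *
print(delta((.4454,.3251,.0035),down(86.19)),tool()[:3,3])
E
```

```text
(array([ 0.1235, -0.0116,  0.9991]), array([ 0.    ,  0.0001, -0.0017])) [0.44568912 0.30660818 0.15337278]
```

>>> carry_out --deltas '[[[0.06, -0.01, 0.2, 0, 0, -0.0017, -1], [0.12, -0.01, 0.4, 0, 0, -0.0017, -1], [0.12, -0.01, 0.6, 0, 0, -0.0017, -1], [0.12, -0.01, 0.75, 0, 0, -0.0017, -1], [0.12, -0.01, 0.88, 0, 0, -0.0017, -1], [0.12, -0.01, 0.95, 0, 0, -0.0017, -1], [0.12, -0.01, 0.995, 0, 0, -0.0017, -1], [0.12, -0.01, 0.995, 0, 0, -0.0017, -1], [0.12, -0.01, 0.995, 0, 0, -0.0017, 1], [0.12, -0.01, 0.995, 0, 0, -0.0017, 1]]]'

```text
time_s: 5.15
position: [0.4465, 0.3255, 0.0054]
tcp_rot: [[0.066, 0.998, 0.003], [0.998, -0.066, 0.001], [0.001, 0.003, -1.0]]
force: [-0.4, 1.0, -0.2]
opening: 0.92
grasp_force: 0.0
```

>>> carry_out --deltas '[[[0, 0, 0, 0, 0, 0, 1], [0, 0, 0, 0, 0, 0, 1], [0, 0, 0, 0, 0, 0, 1], [0, 0, 0, 0, 0, 0, 1], [0, 0, 0, 0, 0, 0, 1], [0, 0, 0, 0, 0, 0, 1], [0, 0, -0.1, 0, 0, 0, 1], [0, 0, -0.2, 0, 0, 0, 1], [0, 0, -0.4, 0, 0, 0, 1], [0, 0, -0.4, 0, 0, 0, 1]]]'

```text
time_s: 5.98
position: [0.4481, 0.3268, 0.068]
tcp_rot: [[0.065, 0.998, 0.007], [0.998, -0.065, 0.003], [0.004, 0.007, -1.0]]
force: [1.2, 0.3, 0.2]
opening: 0.173
grasp_force: 0.0
```

```bash
python3 - <<'E'
from h import *
q=np.load("jig.npy");r=R.from_euler("z",q[2]).as_matrix()
W=lambda p:r@(np.array(p)/1e3)+np.r_[q[:2],0]
yaw=np.degrees(q[2])+180
T=tool();print(T[:3,3])
for z in (40,17): print(W((-47-35,-.7,z)),delta(W((-47-35,-.7,z)),down(yaw)))
im=capture("wrist");cv2.imwrite("pics/w2.png",cv2.resize(im[:,:,::-1],(800,500)))
E
```

```text
[0.44808932 0.32675144 0.06799832]
[0.60590802 0.1269078  0.04      ] (array([-1.2616,  1.1355,  0.1898]), array([ 0.0011, -0.0006, -0.0045]))
[0.60590802 0.1269078  0.017     ] (array([-1.2622,  1.1344,  0.3431]), array([ 0.0011, -0.0006, -0.0045]))
```

View pics/w2.png

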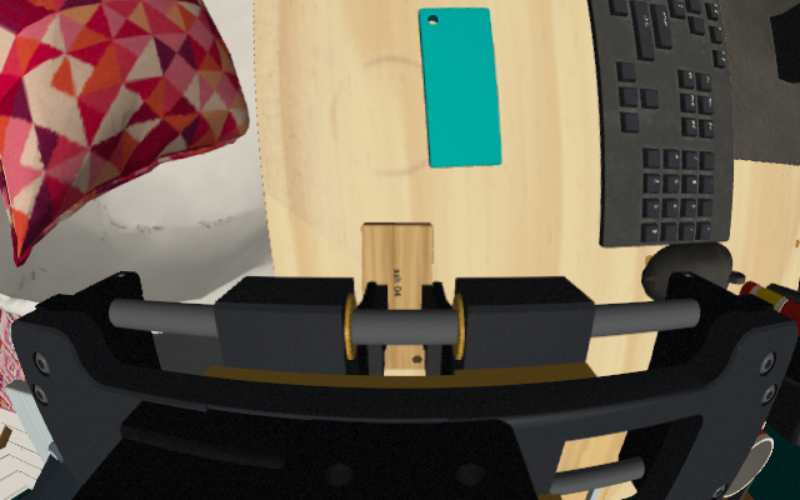

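The view shows that the grip slipped: the fingers closed above the sample while it stayed on the desk, with its tail edge from (361,224) to (433,224). I'll re-measure, open and close for longer this time.

```bash
python3 - <<'E'
from h import *
T=tool()
f=lambda c:(np.array(c)+.5)/1.25-.5
a,b=[onz("wrist",f(c),.012,T) for c in [(361.5,223),(433,223)]]
print(a,b,np.linalg.norm(a-b)); d=b-a; yaw=np.degrees(np.arctan2(d[1],d[0]))+90; print("yaw",yaw)
# pixel width check lower: left side line
l=onz("wrist",f((362,280)),.012,T); print("left pt",l, np.degrees(np.arctan2(a[1]-l[1],a[0]-l[0])))
ax=np.r_[np.cos(np.radians(86.2)),np.sin(np.radians(86.2)),0]
c=(a+b)/2-ax*.055;print("centre",c)
P=(a+b)/2-ax*.020;P[2]=.004
print(P,delta(P,down(86.2)))
E
```

```text
[0.42272213 0.3478976  0.012     ] [0.4698883  0.34474392 0.012     ] 0.047271476986533625
yaw 86.17472197415867
left pt [0.4194153  0.30836465 0.012     ] 85.21847411314951
centre [0.44266015 0.29144168 0.012     ]
[0.44497974 0.32636473 0.004     ] (array([-0.0018, -0.0176,  0.4162]), array([ 0.0009, -0.0005,  0.0002]))
```

>>> carry_out --deltas '[[[0, -0.018, 0, 0, 0, 0, -1], [0, -0.018, 0, 0, 0, 0, -1], [0, -0.018, 0, 0, 0, 0, -1], [0, -0.018, 0, 0, 0, 0, -1], [0, -0.018, 0, 0, 0, 0, -1], [0, -0.018, 0, 0, 0, 0, -1], [0, -0.018, 0, 0, 0, 0, -1], [0, -0.018, 0.15, 0, 0, 0, -1], [0, -0.018, 0.3, 0, 0, 0, -1], [0, -0.018, 0.42, 0, 0, 0, -1]]]'

```text
time_s: 6.87
position: [0.4425, 0.3254, 0.0001]
tcp_rot: [[0.065, 0.998, 0.0], [0.998, -0.065, 0.0], [0.0, 0.0, -1.0]]
force: [0.3, 0.0, 0.2]
opening: 0.803
grasp_force: 0.0
```

>>> carry_out --deltas '[[[0, 0, 0, 0, 0, 0, 1], [0, 0, 0, 0, 0, 0, 1], [0, 0, 0, 0, 0, 0, 1], [0, 0, 0, 0, 0, 0, 1], [0, 0, 0, 0, 0, 0, 1], [0, 0, 0, 0, 0, 0, 1], [0, 0, 0, 0, 0, 0, 1], [0, 0, 0, 0, 0, 0, 1], [0, 0, 0, 0, 0, 0, 1], [0, 0, 0, 0, 0, 0, 1]]]'

```text
time_s: 7.7
position: [0.4425, 0.3254, 0.0011]
tcp_rot: [[0.065, 0.998, 0.0], [0.998, -0.065, 0.0], [0.0, 0.0, -1.0]]
force: [-0.2, -0.1, 1.2]
opening: 0.218
grasp_force: 0.0
```

```bash
python3 - <<'E'
from h import *
s=telemetry.read_state();print(s["opening"],s["grasp_force"],s["position"],s["force"])
im=capture("wrist");sc=capture("scene")
a=im[150:330,220:430];b=sc[230:330,255:355]
c=np.zeros((600,800,3),np.uint8);A=cv2.resize(a,None,fx=2,fy=2);B=cv2.resize(b,None,fx=3.8,fy=3.8,interpolation=cv2.INTER_CUBIC)
c[:360,:420]=A;c[:380,420:]=B;cv2.imwrite("pics/w3.png",c[:,:,::-1])
E
```

```text
0.21788839211457872 0.0 [0.44247432 0.32541295 0.00110866] [-0.24113164 -0.11831566  1.18086866]
```

View pics/w3.png

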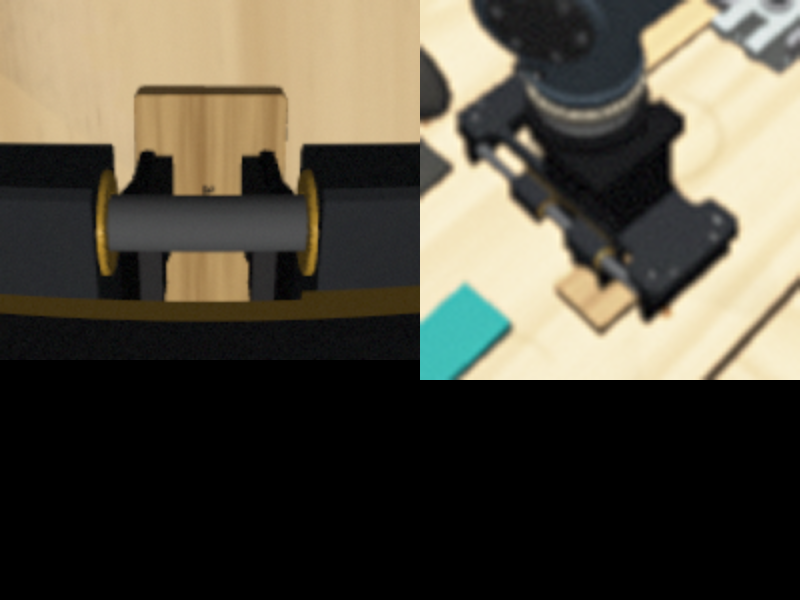

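The picture shows the block's tail edge at crop y≈93 and the finger tips at (172,155) and (243,155), overlapping the block's width. That doesn't fit the reported TCP height, so I'll check the numbers.

```bash
python3 - <<'E'
from h import *
T=tool()
f=lambda c:np.array(c)/2+(220,150)
for z in (0,.006,.012,.018,.024):
    a,b=[onz("wrist",f(c),z,T) for c in [(136,94),(287,94)]]
    print(z,((a+b)/2).round(4),np.linalg.norm(a-b).round(4))
for k in range(6):
    capture("side"); s=telemetry.read_state(); print(s["time_s"],s["opening"],s["grasp_force"],s["position"].round(4),s["force"].round(1))
print(bot.tcp_to_grasp,[a for a in dir(bot) if a[0]!="_"])
E
```

```text
0 [0.4472 0.3421 0.    ] 0.0499
0.006 [0.4473 0.3435 0.006 ] 0.0484
0.012 [0.4473 0.345  0.012 ] 0.0469
0.018 [0.4473 0.3465 0.018 ] 0.0454
0.024 [0.4474 0.3479 0.024 ] 0.0438
7.85 0.07687118839528308 0.0 [0.4424 0.3254 0.001 ] [-0.2  0.7  0.4]
7.9 0.05251011831390523 0.0 [0.4424 0.3254 0.001 ] [0.8 0.2 0.6]
7.95 0.035315520987088345 0.0 [0.4424 0.3254 0.0009] [-0.2  0.7  0.1]
8.0 0.019614657362897938 0.0 [0.4424 0.3254 0.001 ] [-0.5  0.2  0.2]
8.05 0.005331535272338169 0.0 [0.4424 0.3254 0.0009] [ 0.2 -0.2  0.3]
8.1 0.011481818845430982 0.0 [0.4424 0.3254 0.0009] [ 0.3 -0.9 -0.2]
0.0187 ['PlanningError', 'tcp_to_grasp']
```

```bash
python3 - <<'E'
from h import *
im=capture("wrist")
a=im[170:310,240:400];cv2.imwrite("pics/w4.png",cv2.resize(a,None,fx=4,fy=4,interpolation=cv2.INTER_CUBIC)[:,:,::-1])
E
```

```text
(no output)
```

View pics/w4.png

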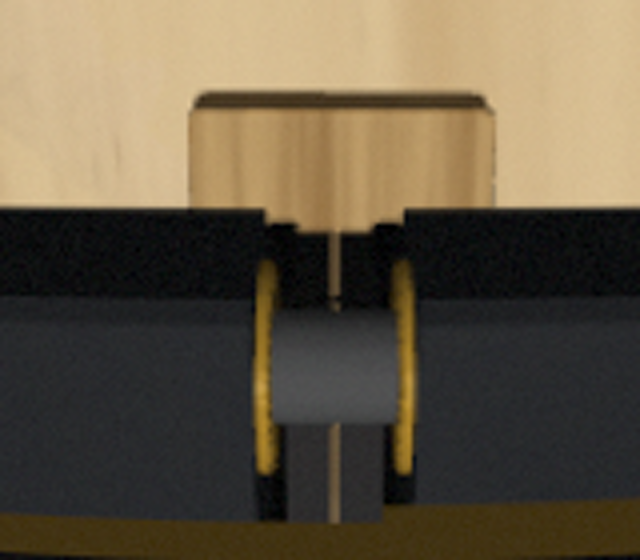

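The crop shows the closed tips at crop (335,232) with the block's tail edge at y≈108. The tips are either on top of the block or short of the nominal TCP, so I'll open, go a few mm lower while watching the force, and close again.

>>> carry_out --deltas '[[[0, 0, -0.1, 0, 0, 0, -1], [0, 0.02, -0.2, 0, 0, 0, -1], [0, 0.02, -0.25, 0, 0, 0, -1], [0, 0.02, -0.25, 0, 0, 0, -1], [0, 0.02, -0.25, 0, 0, 0, -1], [0, 0.02, -0.25, 0, 0, 0, -1], [0, 0.02, -0.25, 0, 0, 0, -1], [0, 0.02, -0.25, 0, 0, 0, -1], [0, 0.02, -0.25, 0, 0, 0, -1], [0, 0.02, -0.25, 0, 0, 0, -1]]]'

```text
time_s: 8.98
position: [0.4452, 0.3251, 0.0381]
tcp_rot: [[0.065, 0.998, -0.001], [0.998, -0.065, -0.0], [-0.0, -0.001, -1.0]]
force: [0.1, 0.5, 0.3]
opening: 0.682
grasp_force: 0.0
```

>>> carry_out --deltas '[[[0, 0, 0, 0, 0, 0, -1], [0, 0, 0, 0, 0, 0, -1], [0, 0, 0.08, 0, 0, 0, -1], [0, 0, 0.16, 0, 0, 0, -1], [0, 0, 0.22, 0, 0, 0, -1], [0, 0, 0.25, 0, 0, 0, -1], [0, 0, 0.255, 0, 0, 0, -1], [0, 0, 0.26, 0, 0, 0, -1], [0, 0, 0.265, 0, 0, 0, -1], [0, 0, 0.265, 0, 0, 0, -1]]]'

```text
time_s: 9.82
position: [0.4458, 0.3254, -0.0009]
tcp_rot: [[0.065, 0.998, 0.001], [0.998, -0.065, 0.0], [0.0, 0.001, -1.0]]
force: [-0.7, 0.6, -0.4]
opening: 0.996
grasp_force: 0.0
```

>>> carry_out --deltas '[[[0, 0, 0.005, 0, 0, 0, -1], [0, 0, 0.01, 0, 0, 0, -1], [0, 0, 0.015, 0, 0, 0, -1], [0, 0, 0.02, 0, 0, 0, -1], [0, 0, 0.022, 0, 0, 0, -1], [0, 0, 0.024, 0, 0, 0, -1], [0, 0, 0.026, 0, 0, 0, -1], [0, 0, 0.026, 0, 0, 0, -1], [0, 0, 0.026, 0, 0, 0, -1], [0, 0, 0.026, 0, 0, 0, -1]]]'

```text
time_s: 10.65
position: [0.4454, 0.3252, -0.0051]
tcp_rot: [[0.065, 0.998, 0.0], [0.998, -0.065, 0.0], [0.0, 0.0, -1.0]]
force: [0.1, 0.4, 0.3]
opening: 1.0
grasp_force: 0.0
```

>>> carry_out --deltas '[[[0, 0, 0.004, 0, 0, 0, -1], [0, 0, 0.008, 0, 0, 0, -1], [0, 0, 0.012, 0, 0, 0, -1], [0, 0, 0.016, 0, 0, 0, -1], [0, 0, 0.02, 0, 0, 0, -1], [0, 0, 0.024, 0, 0, 0, -1], [0, 0, 0.027, 0, 0, 0, -1], [0, 0, 0.027, 0, 0, 0, -1], [0, 0, 0.027, 0, 0, 0, -1], [0, 0, 0.027, 0, 0, 0, -1]]]'

```text
time_s: 11.48
position: [0.4455, 0.3252, -0.0092]
tcp_rot: [[0.065, 0.998, 0.0], [0.998, -0.065, 0.0], [0.0, 0.0, -1.0]]
force: [-0.8, -0.3, 0.4]
opening: 1.001
grasp_force: 0.0
```

>>> carry_out --deltas '[[[0, 0, 0, 0, 0, 0, 1], [0, 0, 0, 0, 0, 0, 1], [0, 0, 0, 0, 0, 0, 1], [0, 0, 0, 0, 0, 0, 1], [0, 0, 0, 0, 0, 0, 1], [0, 0, 0, 0, 0, 0, 1], [0, 0, 0, 0, 0, 0, 1], [0, 0, 0, 0, 0, 0, 1], [0, 0, 0, 0, 0, 0, 1], [0, 0, 0, 0, 0, 0, 1]]]'

```text
time_s: 12.32
position: [0.4454, 0.3252, -0.0092]
tcp_rot: [[0.065, 0.998, -0.0], [0.998, -0.065, -0.0], [-0.0, -0.0, -1.0]]
force: [-0.1, -1.0, -0.1]
opening: 0.324
grasp_force: 0.0
```

```bash
python3 - <<'E'
from h import *
T=tool();im=capture("wrist");sc=capture("scene");sd=capture("side");s=telemetry.read_state();print(s["opening"],s["grasp_force"],s["position"])
p=proj("side",T[:3,3])[0];q=proj("scene",T[:3,3])[0];print("tcp px side",p,"scene",q)
x,y=p.astype(int);B=cv2.resize(sd[y-45:y+30,x-50:x+50],None,fx=4,fy=4,interpolation=cv2.INTER_CUBIC)
print("side crop origin",x-50,y-45)
x,y=q.astype(int);C=cv2.resize(sc[y-45:y+30,x-50:x+50],None,fx=4,fy=4,interpolation=cv2.INTER_CUBIC)
print("scene crop origin",x-50,y-45)
A=cv2.resize(im[170:260,240:400],None,fx=3,fy=3,interpolation=cv2.INTER_CUBIC)
c=np.zeros((600,800,3),np.uint8);c[:300,:400]=B;c[:300,400:]=C;c[305:575,:480]=A;cv2.imwrite("pics/w5.png",c[:,:,::-1])
E
```

```text
0.19108147351815205 0.0 [ 0.4454552   0.32520937 -0.0091841 ]
tcp px side [285.81321509 188.62933069] scene [301.77891905 308.78781526]
side crop origin 235 143
scene crop origin 251 263
```

View pics/w5.png

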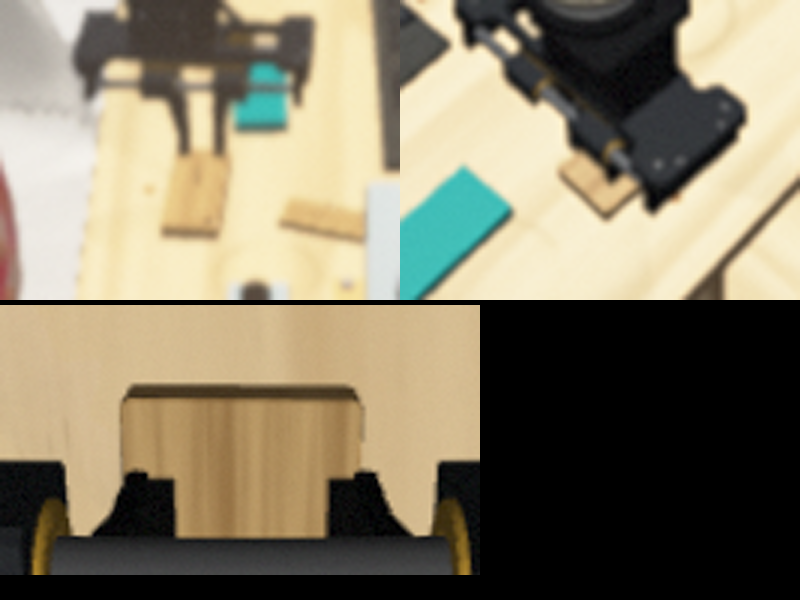

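The side crop settles it. The finger tips end at (187,153) and (220,153), right above the block's tail edge, while the reported TCP would project about 29 crop px lower. The gap width in the wrist view also fits tips about 30 mm short of the reported TCP, so the fingers have simply been closing above the block. I'll open, descend further and use desk contact as the calibration.

>>> carry_out --deltas '[[[0, 0, 0, 0, 0, 0, -1], [0, 0, 0, 0, 0, 0, -1], [0, 0, 0, 0, 0, 0, -1], [0, 0, 0, 0, 0, 0, -1], [0, 0, 0, 0, 0, 0, -1], [0, 0, 0, 0, 0, 0, -1], [0, 0, 0, 0, 0, 0, -1], [0, 0, 0, 0, 0, 0, -1], [0, 0, 0, 0, 0, 0, -1], [0, 0, 0, 0, 0, 0, -1]]]'

```text
time_s: 13.3
position: [0.4454, 0.3252, -0.0092]
tcp_rot: [[0.065, 0.998, -0.0], [0.998, -0.065, 0.0], [0.0, -0.0, -1.0]]
force: [-0.4, -0.7, 0.1]
opening: 0.861
grasp_force: 0.0
```

>>> carry_out --deltas '[[[0, 0, 0, 0, 0, 0, -1], [0, 0, 0.01, 0, 0, 0, -1], [0, 0, 0.03, 0, 0, 0, -1], [0, 0, 0.05, 0, 0, 0, -1], [0, 0, 0.07, 0, 0, 0, -1], [0, 0, 0.09, 0, 0, 0, -1], [0, 0, 0.1, 0, 0, 0, -1], [0, 0, 0.1, 0, 0, 0, -1], [0, 0, 0.1, 0, 0, 0, -1], [0, 0, 0.1, 0, 0, 0, -1]]]'

```text
time_s: 14.13
position: [0.4455, 0.3252, -0.0242]
tcp_rot: [[0.065, 0.998, 0.0], [0.998, -0.065, 0.0], [0.0, 0.0, -1.0]]
force: [0.2, -0.7, -0.4]
opening: 1.0
grasp_force: 0.0
```

```bash
python3 - <<'E'
from h import *
for z in (-.009,0,.012,.02,.03): print(z,(proj("side",np.array([.4454,.3252,z]))[0]-(235,143))*4)
print("tail",(proj("side",np.array([.447,.3463,.012]))[0]-(235,143))*4,"lead",(proj("side",np.array([.4395,.2365,.012]))[0]-(235,143))*4)
E
```

```text
-0.009 [203.20627825 182.32224487]
0 [202.68115409 173.8773054 ]
0.012 [201.9745684  162.51413874]
0.02 [201.4993832  154.87230742]
0.03 [200.9006963  145.24434696]
tail [204.76901816 147.89777574] lead [190.52889443 227.7334907 ]
```

>>> carry_out --deltas '[[[0, 0, 0.005, 0, 0, 0, -1], [0, 0, 0.01, 0, 0, 0, -1], [0, 0, 0.015, 0, 0, 0, -1], [0, 0, 0.02, 0, 0, 0, -1], [0, 0, 0.024, 0, 0, 0, -1], [0, 0, 0.028, 0, 0, 0, -1], [0, 0, 0.032, 0, 0, 0, -1], [0, 0, 0.036, 0, 0, 0, -1], [0, 0, 0.036, 0, 0, 0, -1], [0, 0, 0.036, 0, 0, 0, -1]]]'

```text
time_s: 14.97
position: [0.4454, 0.3252, -0.0296]
tcp_rot: [[0.065, 0.998, -0.0], [0.998, -0.065, -0.0], [-0.0, -0.0, -1.0]]
force: [-0.3, 0.9, 0.6]
opening: 0.997
grasp_force: 0.0
```

>>> carry_out --deltas '[[[0, 0, 0.003, 0, 0, 0, -1], [0, 0, 0.006, 0, 0, 0, -1], [0, 0, 0.009, 0, 0, 0, -1], [0, 0, 0.012, 0, 0, 0, -1], [0, 0, 0.015, 0, 0, 0, -1], [0, 0, 0.018, 0, 0, 0, -1], [0, 0, 0.02, 0, 0, 0, -1], [0, 0, 0.02, 0, 0, 0, -1], [0, 0, 0.02, 0, 0, 0, -1], [0, 0, 0.02, 0, 0, 0, -1]]]'

```text
time_s: 15.8
position: [0.4455, 0.3252, -0.0326]
tcp_rot: [[0.065, 0.998, 0.0], [0.998, -0.065, 0.0], [0.0, 0.0, -1.0]]
force: [0.4, -0.2, -0.6]
opening: 0.998
grasp_force: 0.0
```

>>> carry_out --deltas '[[[0, 0, 0, 0, 0, 0, 1], [0, 0, 0, 0, 0, 0, 1], [0, 0, 0, 0, 0, 0, 1], [0, 0, 0, 0, 0, 0, 1], [0, 0, 0, 0, 0, 0, 1], [0, 0, 0, 0, 0, 0, 1], [0, 0, 0, 0, 0, 0, 1], [0, 0, 0, 0, 0, 0, 1], [0, 0, 0, 0, 0, 0, 1], [0, 0, 0, 0, 0, 0, 1]]]'

```text
time_s: 16.63
position: [0.4454, 0.3252, -0.0326]
tcp_rot: [[0.065, 0.998, -0.0], [0.998, -0.065, -0.0], [-0.0, -0.0, -1.0]]
force: [-0.9, 0.2, 0.5]
opening: 0.547
grasp_force: 29.9
```

Now it is gripped: opening 0.547 (about 47.6 mm) at 29.9 N. I'll lift, then measure the block in the wrist frame so that any lateral offset is accounted for.

>>> carry_out --deltas '[[[0, 0, -0.04, 0, 0, 0, 1], [0, 0, -0.1, 0, 0, 0, 1], [0, 0, -0.2, 0, 0, 0, 1], [0, 0, -0.28, 0, 0, 0, 1], [0, 0, -0.33, 0, 0, 0, 1], [0, 0, -0.35, 0, 0, 0, 1], [0, 0, -0.35, 0, 0, 0, 1], [0, 0, -0.35, 0, 0, 0, 1], [0, 0, -0.35, 0, 0, 0, 1], [0, 0, -0.35, 0, 0, 0, 1]]]'

```text
time_s: 17.47
position: [0.445, 0.3249, 0.0193]
tcp_rot: [[0.065, 0.998, -0.001], [0.998, -0.065, -0.001], [-0.001, -0.001, -1.0]]
force: [-0.1, 0.4, -1.0]
opening: 0.547
grasp_force: 29.9
```

```bash
python3 - <<'E'
from h import *
T=tool();im=capture("wrist");s=telemetry.read_state();print(s["opening"],s["grasp_force"],s["position"])
np.save("w6.npy",im);np.save("T6.npy",T)
g=cv2.cvtColor(cv2.GaussianBlur(im,(3,3),0),cv2.COLOR_RGB2GRAY).astype(float)
for r in range(196,222,3):
    d=np.abs(np.gradient(g[r]));L=d[260:300];Rr=d[345:385];print(r,260+L.argmax(),L.max().round(),345+Rr.argmax(),Rr.max().round())
for c in (300,315,330,340):
    d=np.gradient(g[170:225,c]);o=np.argsort(-np.abs(d))[:3]; print("col",c,[(170+k,round(d[k])) for k in o])
E
```

```text
0.547709008125083 29.872093498706818 [0.44500222 0.32495826 0.01928258]
196 268 3.0 347 2.0
199 268 4.0 358 2.0
202 271 4.0 359 2.0
205 283 7.0 358 2.0
208 281 42.0 366 24.0
211 280 42.0 367 38.0
214 278 25.0 369 30.0
217 277 22.0 370 16.0
220 277 22.0 371 18.0
col 300 [(np.int64(207), -44), (np.int64(206), -40), (np.int64(213), 34)]
col 315 [(np.int64(207), -52), (np.int64(206), -36), (np.int64(208), -33)]
col 330 [(np.int64(207), -48), (np.int64(208), -36), (np.int64(206), -30)]
col 340 [(np.int64(207), -41), (np.int64(208), -34), (np.int64(214), 29)]
```

```bash
python3 - <<'E'
from h import *
T1=np.load("T1.npy")
for c,z in [((578,268),.05),((578,268),.09),((598,237),.092),((640,285),.092)]: print("mug",c,onz("wrist",(np.array(c)+.5)/1.25-.5,z,T1).round(3))
q=np.load("jig.npy");r=R.from_euler("z",q[2]).as_matrix()
W=lambda p:r@(np.array(p)/1e3)+np.r_[q[:2],0]
Rt=down(np.degrees(q[2])+180);T=tool();print(T[:3,3],telemetry.read_state()["time_s"])
P=W((-82,-.7,0))-.0023*Rt[:,1];P[2]=.0195
print(P,delta(P,Rt))
E
```

```text
mug (578, 268) [0.713 0.092 0.05 ]
mug (578, 268) [0.693 0.104 0.09 ]
mug (598, 237) [0.714 0.142 0.092]
mug (640, 285) [0.788 0.081 0.092]
[0.44500222 0.32495826 0.01928258] 17.5167
[0.60360961 0.12699323 0.0195    ] (array([-1.2477,  1.1415, -0.002 ]), array([-0.0002,  0.0001, -0.0045]))
```

>>> carry_out --deltas '[[[-0.02, 0.08, 0, 0, 0, 0, 1], [-0.05, 0.2, 0, 0, 0, 0, 1], [-0.09, 0.35, 0, 0, 0, 0, 1], [-0.13, 0.5, 0, 0, 0, 0, 1], [-0.17, 0.65, 0, 0, 0, 0, 1], [-0.21, 0.78, 0, 0, 0, 0, 1], [-0.25, 0.88, 0, 0, 0, 0, 1], [-0.28, 0.95, 0, 0, 0, 0, 1], [-0.3, 1, 0, 0, 0, 0, 1], [-0.3, 1, 0, 0, 0, 0, 1]]]'

```text
time_s: 18.35
position: [0.5941, 0.2694, 0.0197]
tcp_rot: [[0.067, 0.998, 0.001], [0.998, -0.067, 0.0], [0.0, 0.001, -1.0]]
force: [0.8, -0.0, -0.1]
opening: 0.547
grasp_force: 29.9
```

>>> carry_out --deltas '[[[-0.1, 0.139, 0, 0, 0, -0.0045, 1], [-0.22, 0.139, 0, 0, 0, -0.0045, 1], [-0.36, 0.139, 0, 0, 0, -0.0045, 1], [-0.5, 0.139, 0, 0, 0, -0.0045, 1], [-0.64, 0.139, 0, 0, 0, -0.0045, 1], [-0.78, 0.139, 0, 0, 0, -0.0045, 1], [-0.88, 0.139, 0, 0, 0, -0.0045, 1], [-0.95, 0.139, 0, 0, 0, -0.0045, 1], [-0.95, 0.139, 0, 0, 0, -0.0045, 1], [-0.95, 0.139, 0, 0, 0, -0.0045, 1]]]'

```text
time_s: 19.18
position: [0.6035, 0.1271, 0.0199]
tcp_rot: [[0.038, 0.999, -0.0], [0.999, -0.038, 0.001], [0.001, -0.0, -1.0]]
force: [0.1, -0.1, -1.0]
opening: 0.548
grasp_force: 29.9
```

```bash
python3 - <<'E'
from h import *
q=np.load("jig.npy");r=R.from_euler("z",q[2]).as_matrix()
W=lambda p:r@(np.array(p)/1e3)+np.r_[q[:2],0]
Rt=down(np.degrees(q[2])+180);T=tool();im=capture("wrist");np.save("w7.npy",im);np.save("T7.npy",T)
s=telemetry.read_state();print(T[:3,3],s["time_s"],s["force"],s["grasp_force"])
P=W((-82,-.7,0))-.0023*Rt[:,1];P[2]=.0199;print(delta(P,Rt))
# where the bed corners should appear
X=np.array([W((-125,-55,12)),W((-125,55,12))]);print("bed corners pred px",proj("wrist",X,T))
c=proj("wrist",X,T);print(c.min(0),c.max(0))
g=cv2.cvtColor(cv2.GaussianBlur(im,(3,3),0),cv2.COLOR_RGB2GRAY).astype(float)
m=c.mean(0)
for x in np.linspace(c[0,0]+15,c[1,0]-15,8).astype(int):
    y0=int(m[1]);d=np.gradient(g[y0-12:y0+12,x]);k=np.abs(d).argmax();print("col",x,y0-12+k,round(d[k]))
for y in range(int(m[1])+6,int(m[1])+40,6):
    for x0 in (int(c[0,0]),int(c[1,0])):
        d=np.gradient(g[y,x0-14:x0+14]);k=np.abs(d).argmax();print("row",y,"x",x0-14+k,round(d[k]),end="  ")
    print()
E
```

```text
[0.60352671 0.12711088 0.01994009] 19.2333 [ 0.77846671 -0.40054535 -0.56461568] 29.872235655784607
(array([-0.0044,  0.    ,  0.0004]), array([ 0.    , -0.0001, -0.    ]))
bed corners pred px [[243.72196426 157.43745058]
 [405.86481263 157.42573381]]
[243.72196426 157.42573381] [405.86481263 157.43745058]
col 258 157 -30
col 277 156 -26
col 296 156 -27
col 315 156 -30
col 334 156 -32
col 353 156 -32
col 371 156 -30
col 390 156 -30
row 163 x 244 -8  row 163 x 405 10  
row 169 x 244 -14  row 169 x 405 15  
row 175 x 253 -8  row 175 x 405 14  
row 181 x 245 -10  row 181 x 404 10  
row 187 x 245 -14  row 187 x 404 14  
row 193 x 246 -7  row 193 x 404 12
```

>>> carry_out --deltas '[[[0, 0, 0.04, 0, 0, 0, 1], [0, 0, 0.08, 0, 0, 0, 1], [0, 0, 0.12, 0, 0, 0, 1], [0, 0, 0.16, 0, 0, 0, 1], [0, 0, 0.2, 0, 0, 0, 1], [0, 0, 0.23, 0, 0, 0, 1], [0, 0, 0.25, 0, 0, 0, 1], [0, 0, 0.262, 0, 0, 0, 1], [0, 0, 0.268, 0, 0, 0, 1], [0, 0, 0.268, 0, 0, 0, 1]]]'

```text
time_s: 20.07
position: [0.6037, 0.1269, -0.0203]
tcp_rot: [[0.037, 0.999, 0.0], [0.999, -0.037, -0.0], [-0.0, 0.0, -1.0]]
force: [-0.9, 0.2, -0.5]
opening: 0.544
grasp_force: 29.9
```

>>> carry_out --deltas '[[[0, 0, 0, 0, 0, 0, -1], [0, 0, 0, 0, 0, 0, -1], [0, 0, 0, 0, 0, 0, -1], [0, 0, 0, 0, 0, 0, -1], [0, 0, 0, 0, 0, 0, -1], [0, 0, -0.1, 0, 0, 0, -1], [0, 0, -0.3, 0, 0, 0, -1], [0, 0, -0.5, 0, 0, 0, -1], [0, 0, -0.7, 0, 0, 0, -1], [0, 0, -0.9, 0, 0, 0, -1]]]'

```text
time_s: 20.9
position: [0.6033, 0.1269, 0.116]
tcp_rot: [[0.037, 0.999, -0.001], [0.999, -0.037, -0.0], [-0.0, -0.001, -1.0]]
force: [0.6, -0.2, 0.9]
opening: 0.993
grasp_force: 0.0
```

>>> carry_out --deltas '[[[-0.02, -0.07, 0, 0, 0, -0.0195, -1], [-0.05, -0.14, 0, 0, 0, -0.039, -1], [-0.09, -0.21, 0, 0, 0, -0.0585, -1], [-0.13, -0.28, 0, 0, 0, -0.078, -1], [-0.17, -0.35, 0, 0, 0, -0.0975, -1], [-0.22, -0.42, 0, 0, 0, -0.117, -1], [-0.28, -0.49, 0, 0, 0, -0.1365, -1], [-0.34, -0.56, 0, 0, 0, -0.156, -1], [-0.4, -0.63, 0, 0, 0, -0.1755, -1], [-0.44, -0.7, 0, 0, 0, -0.195, -1]]]'

```text
time_s: 21.73
position: [0.4958, 0.0642, 0.1149]
tcp_rot: [[-0.93, 0.368, 0.0], [0.368, 0.93, -0.0], [-0.0, -0.0, -1.0]]
force: [0.4, -0.2, 0.1]
opening: 0.997
grasp_force: 0.0
```

```bash
python3 - <<'E'
from h import *
q=np.load("jig.npy");r=R.from_euler("z",q[2]).as_matrix()
W=lambda p:r@(np.array(p)/1e3)+np.r_[q[:2],0]
Rt=down(np.degrees(q[2])+270);T=tool();print(T[:3,3],telemetry.read_state()["joint_positions"].round(1))
P=W((-16,-108,0));P[2]=.115;print(P,delta(P,Rt))
E
```

```text
[0.49578501 0.06422116 0.11489513] [ -5.4  27.  104.   -0.   49.  -73.8]
[0.49623065 0.06493874 0.115     ] (array([-0.001 ,  0.0055, -0.0007]), array([-0.    ,  0.0001, -0.0541]))
```

>>> carry_out --deltas '[[[-0.001, 0.005, 0, 0, 0, -0.018, -1], [-0.001, 0.005, 0, 0, 0, -0.036, -1], [-0.001, 0.005, 0, 0, 0, -0.054, -1], [-0.001, 0.005, 0, 0, 0, -0.054, -1], [-0.001, 0.005, 0, 0, 0, -0.054, -1], [-0.001, 0.005, 0, 0, 0, -0.054, -1], [-0.001, 0.005, 0, 0, 0, -0.054, -1], [-0.001, 0.005, 0, 0, 0, -0.054, -1], [-0.001, 0.005, 0, 0, 0, -0.054, -1], [-0.001, 0.005, 0, 0, 0, -0.054, -1]]]'

```text
time_s: 22.57
position: [0.4967, 0.0655, 0.1147]
tcp_rot: [[-0.999, 0.044, -0.0], [0.044, 0.999, 0.0], [0.0, 0.0, -1.0]]
force: [0.1, -0.8, -0.1]
opening: 0.998
grasp_force: 0.0
```

```bash
python3 - <<'E'
from h import *
q=np.load("jig.npy");r=R.from_euler("z",q[2]).as_matrix()
W=lambda p:r@(np.array(p)/1e3)+np.r_[q[:2],0]
T=tool();im=capture("wrist");np.save("w8.npy",im);np.save("T8.npy",T);print(T.round(4).tolist())
print("pred knob top",proj("wrist",W((-16,-108,93)),T),"notch corners",proj("wrist",np.array([W(p) for p in [(-67,-116.5,56),(-67,-99.5,56),(-36,-116.5,56),(-36,-99.5,56),(4,-130,56),(4,-86,56),(-36,-130,56)]]),T).round(1).tolist())
g=cv2.cvtColor(im,cv2.COLOR_RGB2GRAY)
m=(g<60).astype(np.uint8)[150:262,230:420]
for row in m[::4]: print("".join(".#"[v] for v in row[::3]))
E
```

```text
[[-0.999, 0.0438, -0.0, 0.4967], [0.0438, 0.999, 0.0, 0.0655], [0.0, 0.0, -1.0, 0.1147], [0.0, 0.0, 0.0, 1.0]]
pred knob top [[324.17170602 211.23520485]] notch corners [[383.6, 188.9], [382.8, 208.1], [347.6, 189.0], [347.4, 208.4], [300.0, 173.6], [301.2, 223.5], [347.8, 173.3]]
................................................................
................................................................
................................................................
................................................................
.........................#...........#..........................
......................................#.........................
................................................................
................................................................
................................................................
................................................................
...............................##...............................
............................#######.............................
............................########..
[... 301 characters left out ...]
..............########............................
.............................#####..............................
.##.........................................................###.
######...................................................#######
######...................................................#######
######...................................................#######
######...................................................#######
######...................................................#######
################################################################
################################################################
.................#.................#............................
```

Numerically the knob blob spans columns 311–338, centred at 324.5, which is midway between the finger edges at 248 and 401. The pin is centred, so I descend and close.

>>> carry_out --deltas '[[[0.013, 0, 0.1, 0, 0, 0, -1], [0.013, 0, 0.22, 0, 0, 0, -1], [0.013, 0, 0.34, 0, 0, 0, -1], [0.013, 0, 0.44, 0, 0, 0, -1], [0.013, 0, 0.52, 0, 0, 0, -1], [0.013, 0, 0.558, 0, 0, 0, -1], [0.013, 0, 0.558, 0, 0, 0, 1], [0.013, 0, 0.558, 0, 0, 0, 1], [0.013, 0, 0.558, 0, 0, 0, 1], [0.013, 0, 0.558, 0, 0, 0, 1]]]'

```text
time_s: 23.45
position: [0.4954, 0.0656, 0.0318]
tcp_rot: [[-0.999, 0.043, 0.002], [0.043, 0.999, -0.0], [-0.002, -0.0, -1.0]]
force: [0.1, 0.0, 0.4]
opening: 0.781
grasp_force: 0.0
```

>>> carry_out --deltas '[[[0, 0, 0, 0, 0, 0, 1], [0, 0, 0, 0, 0, 0, 1], [0, 0, 0, 0, 0, 0, 1], [0, 0, 0, 0, 0, 0, 1], [0, 0, 0, 0, 0, 0, 1], [0, 0, 0, 0, 0, 0, 1], [0, 0, 0, 0, 0, 0, 1], [0, 0, 0, 0, 0, 0, 1], [0, 0, 0, 0, 0, 0, 1], [0, 0, 0, 0, 0, 0, 1]]]'

```text
time_s: 24.28
position: [0.4947, 0.0656, 0.031]
tcp_rot: [[-0.999, 0.043, -0.0], [0.043, 0.999, -0.0], [0.0, -0.0, -1.0]]
force: [0.2, 0.3, 0.9]
opening: 0.244
grasp_force: 30.0
```

>>> carry_out --deltas '[[[0, 0, -0.03, 0, 0, 0, 1], [0, 0, -0.08, 0, 0, 0, 1], [0, 0, -0.14, 0, 0, 0, 1], [0, 0, -0.2, 0, 0, 0, 1], [0, 0, -0.26, 0, 0, 0, 1], [0, 0, -0.32, 0, 0, 0, 1], [0, 0, -0.36, 0, 0, 0, 1], [0, 0, -0.38, 0, 0, 0, 1], [0, 0, -0.38, 0, 0, 0, 1], [0, 0, -0.38, 0, 0, 0, 1]]]'

```text
time_s: 25.12
position: [0.4947, 0.0656, 0.0882]
tcp_rot: [[-0.999, 0.044, 0.0], [0.044, 0.999, -0.0], [-0.0, 0.0, -1.0]]
force: [0.5, 0.6, -0.6]
opening: 0.243
grasp_force: 30.0
```

>>> carry_out --deltas '[[[0, 0.03, 0, 0, 0, 0, 1], [0, 0.07, 0, 0, 0, 0, 1], [0, 0.11, 0, 0, 0, 0, 1], [0, 0.15, 0, 0, 0, 0, 1], [0, 0.185, 0, 0, 0, 0, 1], [0, 0.205, 0, 0, 0, 0, 1], [0, 0.213, 0, 0, 0, 0, 1], [0, 0.213, 0, 0, 0, 0, 1], [0, 0.213, 0, 0, 0, 0, 1], [0, 0.213, 0, 0, 0, 0, 1]]]'

```text
time_s: 25.95
position: [0.4962, 0.0974, 0.088]
tcp_rot: [[-0.999, 0.044, -0.0], [0.044, 0.999, -0.0], [0.0, -0.0, -1.0]]
force: [0.3, -0.2, -1.1]
opening: 0.244
grasp_force: 30.0
```

>>> carry_out --deltas '[[[0, 0, 0.03, 0, 0, 0, 1], [0, 0, 0.07, 0, 0, 0, 1], [0, 0, 0.12, 0, 0, 0, 1], [0, 0, 0.17, 0, 0, 0, 1], [0, 0, 0.22, 0, 0, 0, 1], [0, 0, 0.27, 0, 0, 0, 1], [0, 0, 0.31, 0, 0, 0, 1], [0, 0, 0.345, 0, 0, 0, 1], [0, 0, 0.365, 0, 0, 0, 1], [0, 0, 0.376, 0, 0, 0, 1]]]'

```text
time_s: 26.78
position: [0.4959, 0.0975, 0.031]
tcp_rot: [[-0.999, 0.043, -0.001], [0.043, 0.999, 0.0], [0.001, -0.0, -1.0]]
force: [0.3, 0.9, 0.8]
opening: 0.241
grasp_force: 30.0
```

>>> carry_out --deltas '[[[0, 0, 0, 0, 0, 0, -1], [0, 0, 0, 0, 0, 0, -1], [0, 0, 0, 0, 0, 0, -1], [0, 0, 0, 0, 0, 0, -1], [0, 0, 0, 0, 0, 0, -1], [0, 0, 0, 0, 0, 0, -1], [0, 0, -0.1, 0, 0, 0, -1], [0, 0, -0.3, 0, 0, 0, -1], [0, 0, -0.5, 0, 0, 0, -1], [0, 0, -0.6, 0, 0, 0, -1]]]'

```text
time_s: 27.62
position: [0.4976, 0.0975, 0.1244]
tcp_rot: [[-0.999, 0.043, 0.004], [0.043, 0.999, -0.0], [-0.004, 0.0, -1.0]]
force: [0.2, -0.6, -0.1]
opening: 0.919
grasp_force: 0.0
```

```bash
cat >> h.py <<'E'
q=np.load("jig.npy");rj=R.from_euler("z",q[2]).as_matrix()
W=lambda p:rj@(np.array(p)/1e3)+np.r_[q[:2],0]
def lean(th):  # tool leaning back th deg, tips toward jig +x
    t=np.radians(th);X,Y,Z=rj.T;x=-np.cos(t)*X-np.sin(t)*Z;z=np.sin(t)*X-np.cos(t)*Z
    return np.c_[x,np.cross(z,x),z]
D=.034
def push(th,tip):  # jig-mm tip position -> TCP position, rotation
    Rt=lean(th);return W(tip)+D*Rt[:,2]-.0023*Rt[:,1],Rt
E
python3 - <<'E'
from h import *
T=tool();im=capture("wrist");np.save("w9.npy",im);s=telemetry.read_state();print(T[:3,3],s["time_s"],s["joint_positions"].round(1))
g=cv2.cvtColor(im,cv2.COLOR_RGB2GRAY)
# offset of tip frame: knob seen between fingers?
print("pred knob top parked",proj("wrist",W((-48,-108,93)),T),"bore",proj("wrist",W((-16,-108,56)),T))
m=(g<60).astype(np.uint8)[160:262,230:420]
for row in m[::4]: print("".join(".#"[v] for v in row[::3]))
def tri(a,b):
    A=[];B=[]
    for o,d in (a,b):
        d=d/np.linalg.norm(d);M=np.eye(3)-np.outer(d,d);A.append(M);B.append(M@o)
    return np.linalg.lstsq(np.vstack(A),np.hstack(B),rcond=None)[0]
T1=np.load("T1.npy");f=lambda c:(np.array(c)+.5)/1.25-.5;h=lambda c:(np.array(c)/3+(255,150))
print("mug handle",tri(ray("wrist",f((578,268)),T1),ray("scene",h((108,158)))).round(3),"rim c",tri(ray("wrist",f((638,262)),T1),ray("scene",h((60,107)))).round(3))
P,Rt=push(30,(-118,3,60));print(P,Rt.round(3).tolist(),delta(P,Rt))
E
```

```text
[0.4976415  0.09751842 0.12442207] 27.6667 [ -1.5  26.3 102.6  -0.   50.6 -89.1]
pred knob top parked [[324.15903656 207.81169335]] bore [[287.88839003 196.41555344]]
................................................................
................................................................
..............#.................................................
................................................................
................................................................
................................................................
................................................................
...............................#................................
............................#######.............................
.................#..........#######.............................
..................###......#########............................
...........................#########............................
...........................#########............................
...........................#########............................
.......................
[... 290 characters left out ...]
..#######..
########...............................................########.
########...............................................#########
########...............................................#########
################################################################
################################################################
........#.######################.###################..##........
................................................................
mug handle [0.709 0.093 0.054] rim c [0.754 0.118 0.118]
[0.60801276 0.14584269 0.03055514] [[0.032, 0.999, -0.019], [0.865, -0.037, -0.5], [-0.5, 0.0, -0.866]] (array([-0.7053,  0.3529,  0.644 ]), array([ 0.0661, -0.0644,  0.2425]))
```

>>> carry_out --deltas '[[[-0.05, 0.03, 0, 0.005, -0.0048, 0.0182, 1], [-0.12, 0.06, 0, 0.01, -0.0097, 0.0364, 1], [-0.19, 0.1, 0, 0.0149, -0.0145, 0.0546, 1], [-0.27, 0.14, 0, 0.0198, -0.0193, 0.0728, 1], [-0.35, 0.18, 0, 0.0248, -0.0242, 0.0909, 1], [-0.43, 0.22, 0, 0.0297, -0.029, 0.109, 1], [-0.51, 0.26, 0, 0.0347, -0.0338, 0.127, 1], [-0.59, 0.3, 0, 0.0397, -0.0386, 0.1455, 1], [-0.66, 0.33, 0, 0.0446, -0.0435, 0.164, 1], [-0.7, 0.35, 0, 0.0496, -0.0483, 0.182, 1]]]'

```text
time_s: 28.5
position: [0.604, 0.1461, 0.121]
tcp_rot: [[-0.342, 0.938, 0.059], [0.854, 0.336, -0.397], [-0.392, -0.085, -0.916]]
force: [0.1, -0.5, -0.1]
opening: 0.324
grasp_force: 0.0
```

```bash
python3 - <<'E'
from h import *
T=tool();print(T[:3,3])
P,Rt=push(30,(-116,3,60));print(P,delta(P,Rt))
E
```

```text
[0.60400479 0.14613189 0.12104173]
[0.60793848 0.14384407 0.03055514] (array([0.2146, 0.0708, 0.5602]), array([ 0.0152, -0.0161,  0.0602]))
```

>>> carry_out --deltas '[[[0.02, 0.01, 0.05, 0.004, -0.0042, 0.0157, 1], [0.05, 0.03, 0.12, 0.0079, -0.0084, 0.0313, 1], [0.09, 0.04, 0.22, 0.0118, -0.0125, 0.047, 1], [0.13, 0.06, 0.34, 0.0152, -0.0161, 0.0602, 1], [0.18, 0.07, 0.46, 0.0152, -0.0161, 0.0602, 1], [0.2146, 0.0708, 0.56, 0.0152, -0.0161, 0.0602, 1], [0.2146, 0.0708, 0.56, 0.0152, -0.0161, 0.0602, 1], [0.2146, 0.0708, 0.56, 0.0152, -0.0161, 0.0602, 1], [0.2146, 0.0708, 0.56, 0.0152, -0.0161, 0.0602, 1], [0.2146, 0.0708, 0.56, 0.0152, -0.0161, 0.0602, 1]]]'

```text
time_s: 29.33
position: [0.608, 0.1435, 0.0324]
tcp_rot: [[0.028, 0.999, -0.016], [0.867, -0.032, -0.498], [-0.498, -0.0, -0.867]]
force: [0.5, 0.2, -0.0]
opening: 0.006
grasp_force: 0.0
```

```bash
python3 - <<'E'
from h import *
T=tool();s=telemetry.read_state();print(T.round(4).tolist(),s["opening"],s["force"],s["time_s"])
im=capture("wrist");np.save("w10.npy",im);np.save("T10.npy",T)
c=im[170:290,230:420];cv2.imwrite("pics/w10.png",cv2.resize(c,None,fx=4,fy=4,interpolation=cv2.INTER_CUBIC)[:,:,::-1])
for z in (25,20,17): P,Rt=push(30,(-115,3,z));print(z,P,delta(P,Rt))
print("sample tail pred px",proj("wrist",np.array([W((-102,-24.7,24)),W((-102,23.3,24)),W((-102,0,12)),W((-125,-55,12)),W((-125,55,12))]),T).round(1).tolist())
E
```

```text
[[0.0279, 0.9995, -0.0162, 0.608], [0.8666, -0.0322, -0.4979, 0.1435], [-0.4982, -0.0002, -0.8671, 0.0324], [0.0, 0.0, 0.0, 1.0]] 0.005518320067137768 [ 0.54594516  0.24446791 -0.01770802] 29.3333
25 [ 0.60790133  0.14284476 -0.00444486] (array([ 0.1191, -0.001 ,  0.2162]), array([ 0.0004, -0.0004,  0.0007]))
20 [ 0.60790133  0.14284476 -0.00944486] (array([ 0.1357, -0.001 ,  0.2452]), array([ 0.0004, -0.0004,  0.0007]))
17 [ 0.60790133  0.14284476 -0.01244486] (array([ 0.1456, -0.001 ,  0.2625]), array([ 0.0004, -0.0004,  0.0007]))
sample tail pred px [[283.0, 209.8], [353.5, 210.1], [319.4, 197.8], [237.6, 172.8], [401.3, 173.3]]
```

View pics/w10.png

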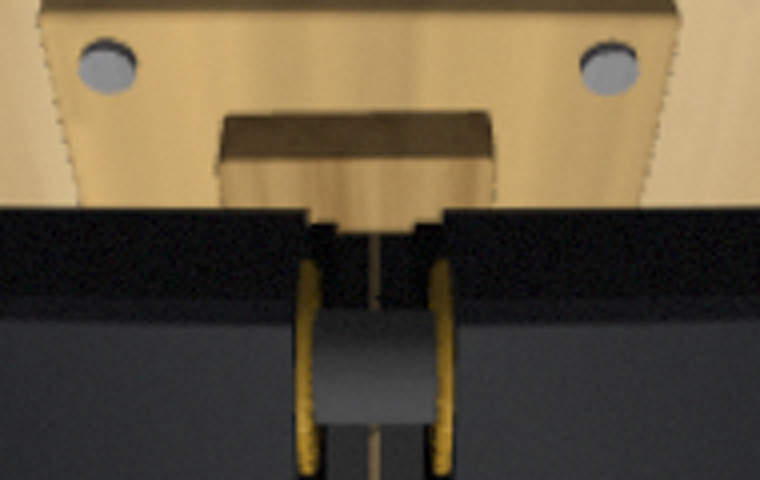

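The crop shows the sample's tail centred, with its top edge at (222–490, 158) and bottom edge at y=113. Both are within a pixel of prediction, and the closed fingers sit about 3 mm to the +y side. I'll descend behind the tail.

>>> carry_out --deltas '[[[0.02, 0, 0.04, 0, 0, 0, 1], [0.045, 0, 0.085, 0, 0, 0, 1], [0.07, 0, 0.13, 0, 0, 0, 1], [0.095, 0, 0.175, 0, 0, 0, 1], [0.115, 0, 0.21, 0, 0, 0, 1], [0.127, 0, 0.234, 0, 0, 0, 1], [0.131, 0, 0.241, 0, 0, 0, 1], [0.134, 0, 0.246, 0, 0, 0, 1], [0.134, 0, 0.246, 0, 0, 0, 1], [0.134, 0, 0.246, 0, 0, 0, 1]]]'

```text
time_s: 30.22
position: [0.6072, 0.1423, -0.0106]
tcp_rot: [[0.027, 0.999, -0.018], [0.866, -0.032, -0.498], [-0.499, -0.002, -0.867]]
force: [0.9, 0.1, 0.2]
opening: 0.004
grasp_force: 0.0
```

>>> carry_out --deltas '[[[0.002, 0, 0.003, 0, 0, 0, 1], [0.004, 0, 0.006, 0, 0, 0, 1], [0.006, 0, 0.009, 0, 0, 0, 1], [0.0067, 0, 0.0116, 0, 0, 0, 1], [0.008, 0, 0.014, 0, 0, 0, 1], [0.01, 0, 0.017, 0, 0, 0, 1], [0.01, 0, 0.0173, 0, 0, 0, 1], [0.01, 0, 0.0173, 0, 0, 0, 1], [0.01, 0, 0.0173, 0, 0, 0, 1], [0.01, 0, 0.0173, 0, 0, 0, 1]]]'

```text
time_s: 31.05
position: [0.6072, 0.1424, -0.0132]
tcp_rot: [[0.027, 0.999, -0.018], [0.866, -0.032, -0.499], [-0.499, -0.002, -0.867]]
force: [-0.9, 1.0, 5.0]
opening: 0.006
grasp_force: 2.7
```

Bed contact is felt at 5 N. I'll raise 1 mm and push the first 85 mm.

>>> carry_out --deltas '[[[-0.0033, 0, -0.0058, 0, 0, 0, 1], [-0.04, 0, 0.015, 0, 0, 0, 1], [-0.09, 0, 0.044, 0, 0, 0, 1], [-0.15, 0, 0.079, 0, 0, 0, 1], [-0.21, 0, 0.114, 0, 0, 0, 1], [-0.27, 0, 0.148, 0, 0, 0, 1], [-0.33, 0, 0.183, 0, 0, 0, 1], [-0.39, 0, 0.217, 0, 0, 0, 1], [-0.45, 0, 0.252, 0, 0, 0, 1], [-0.494, 0, 0.2775, 0, 0, 0, 1]]]'

```text
time_s: 31.88
position: [0.6041, 0.0558, -0.013]
tcp_rot: [[0.027, 0.999, -0.019], [0.866, -0.033, -0.499], [-0.499, -0.003, -0.867]]
force: [1.3, 2.1, 3.2]
opening: 0.007
grasp_force: 1.4
```

```bash
python3 - <<'E'
from h import *
T=tool();s=telemetry.read_state();print(s["position"],s["force"].round(1),s["time_s"])
P,Rt=push(30,(-8,3,18));print(P,delta(P,Rt))
im=capture("wrist");g=cv2.cvtColor(cv2.GaussianBlur(im,(3,3),0),cv2.COLOR_RGB2GRAY).astype(float)
for c in (295,310,325,340):
    d=np.gradient(g[150:232,c]);o=np.argsort(-np.abs(d))[:6];print(c,sorted((int(150+k),round(d[k])) for k in o))
for x in (-25,-22,-19,-16): print(x,proj("wrist",np.array([W((x,0,12)),W((x,0,24))]),T).round(1).tolist())
E
```

```text
[ 0.60407265  0.05575309 -0.01295469] [1.3 2.1 3.2] 31.8833
[ 0.60392708  0.0359186  -0.01144486] (array([-0.1196,  0.0034,  0.0572]), array([-0.    , -0.0002,  0.0008]))
295 [(220, -14), (221, -41), (222, -48), (223, -28), (224, -8), (230, -2)]
310 [(223, -4), (224, -27), (225, -58), (226, -51), (227, -16), (229, 2)]
325 [(225, -6), (226, -24), (227, -44), (228, -44), (229, -23), (230, -5)]
340 [(221, -22), (222, -30), (223, -22), (224, -20), (225, -28), (226, -23)]
-25 [[319.7, 238.6], [319.5, 255.4]]
-22 [[319.7, 241.7], [319.5, 258.5]]
-19 [[319.7, 244.8], [319.6, 261.5]]
-16 [[319.8, 247.8], [319.6, 264.4]]
```

>>> carry_out --deltas '[[[-0.015, 0, 0.001, 0, 0, 0, 1], [-0.035, 0, 0.013, 0, 0, 0, 1], [-0.055, 0, 0.024, 0, 0, 0, 1], [-0.075, 0, 0.036, 0, 0, 0, 1], [-0.09, 0, 0.044, 0, 0, 0, 1], [-0.1, 0, 0.05, 0, 0, 0, 1], [-0.11, 0, 0.056, 0, 0, 0, 1], [-0.118, 0, 0.06, 0, 0, 0, 1], [-0.1245, 0, 0.0642, 0, 0, 0, 1], [-0.1245, 0, 0.0642, 0, 0, 0, 1]]]'

```text
time_s: 32.77
position: [0.6024, 0.0375, -0.0126]
tcp_rot: [[0.026, 0.999, -0.02], [0.867, -0.033, -0.497], [-0.497, -0.004, -0.867]]
force: [-1.7, 6.6, 1.6]
opening: 0.002
grasp_force: 2.9
```

>>> carry_out --deltas '[[[-0.003, 0, 0.002, 0, 0, 0, 1], [-0.006, 0, 0.0035, 0, 0, 0, 1], [-0.009, 0, 0.005, 0, 0, 0, 1], [-0.0115, 0, 0.0067, 0, 0, 0, 1], [-0.0115, 0, 0.0067, 0, 0, 0, 1], [-0.0115, 0, 0.0067, 0, 0, 0, 1], [-0.0115, 0, 0.0067, 0, 0, 0, 1], [-0.0115, 0, 0.0067, 0, 0, 0, 1], [-0.0115, 0, 0.0067, 0, 0, 0, 1], [-0.0115, 0, 0.0067, 0, 0, 0, 1]]]'

```text
time_s: 33.6
position: [0.6025, 0.0367, -0.0127]
tcp_rot: [[0.027, 0.999, -0.019], [0.868, -0.032, -0.496], [-0.496, -0.003, -0.868]]
force: [-1.8, 9.3, 1.5]
opening: 0.003
grasp_force: 4.6
```

>>> carry_out --deltas '[[[-0.004, 0, 0.0023, 0, 0, 0, 1], [-0.008, 0, 0.0046, 0, 0, 0, 1], [-0.012, 0, 0.007, 0, 0, 0, 1], [-0.016, 0, 0.0093, 0, 0, 0, 1], [-0.0185, 0, 0.0107, 0, 0, 0, 1], [-0.0185, 0, 0.0107, 0, 0, 0, 1], [-0.0185, 0, 0.0107, 0, 0, 0, 1], [-0.0185, 0, 0.0107, 0, 0, 0, 1], [-0.0185, 0, 0.0107, 0, 0, 0, 1], [-0.0185, 0, 0.0107, 0, 0, 0, 1]]]'

```text
time_s: 34.43
position: [0.6026, 0.0364, -0.0128]
tcp_rot: [[0.028, 0.999, -0.017], [0.87, -0.033, -0.492], [-0.492, -0.001, -0.87]]
force: [-4.7, 17.8, 4.8]
opening: 0.002
grasp_force: 8.7
```

>>> carry_out --deltas '[[[0, 0, 0, 0, 0, 0, 1], [0, 0, 0, 0, 0, 0, 1], [0, 0, 0, 0, 0, 0, 1], [0, 0, 0, 0, 0, 0, 1], [0, 0, 0, 0, 0, 0, 1], [0, 0, 0, 0, 0, 0, 1], [0, 0, 0, 0, 0, 0, 1], [0, 0, 0, 0, 0, 0, 1], [0, 0, 0, 0, 0, 0, 1], [0, 0, 0, 0, 0, 0, 1]]]'

```text
time_s: 35.27
position: [0.6026, 0.0364, -0.0128]
tcp_rot: [[0.028, 0.999, -0.017], [0.87, -0.033, -0.492], [-0.492, -0.001, -0.87]]
force: [-3.2, 17.5, 4.6]
opening: 0.001
grasp_force: 8.7
```

>>> carry_out --deltas '[[[0, 0, 0, 0, 0, 0, 1], [0, 0, 0, 0, 0, 0, 1], [0, 0, 0, 0, 0, 0, 1], [0, 0, 0, 0, 0, 0, 1], [0, 0, 0, 0, 0, 0, 1], [0, 0, 0, 0, 0, 0, 1], [0, 0, 0, 0, 0, 0, 1], [0, 0, 0, 0, 0, 0, 1], [0, 0, 0, 0, 0, 0, 1], [0, 0, 0, 0, 0, 0, 1]]]'

```text
time_s: 36.1
position: [0.6026, 0.0364, -0.0128]
tcp_rot: [[0.028, 0.999, -0.017], [0.87, -0.033, -0.492], [-0.492, -0.001, -0.87]]
force: [-2.7, 17.7, 4.6]
opening: 0.001
grasp_force: 8.7
```

```bash
python3 - <<'E'
from h import *
a=cv2.imread("pics/side0.png")[:,:,::-1];b=capture("side");c=capture("scene");np.save("side1.npy",b);np.save("scene1.npy",c)
# where things should lie in the side and scene views
for n in ("side","scene"):
    for k,p in dict(tail_home=(0,0,24),lead=(110,0,24),bolt_in=(-16,-30,33),bolt_out=(-16,-15,33),pin=(-48,-108,93)).items(): print(n,k,proj(n,W(p))[0].round(1))
E
```

```text
side tail_home [336.7 237.2]
side lead [337.4 265.5]
side bolt_in [326.3 231.1]
side bolt_out [331.5 231.1]
side pin [299.3 207.8]
scene tail_home [325.9 216.6]
scene lead [348.2 199.8]
scene bolt_in [329.4 221.8]
scene bolt_out [325.9 219.4]
scene pin [342.  226.1]
```

>>> carry_out --deltas '[[[0.005, 0, -0.003, 0, 0, 0, 1], [0.01, 0, -0.006, 0, 0, 0, 1], [0.015, 0, -0.009, 0, 0, 0, 1], [0.02, 0, -0.012, 0, 0, 0, 1], [0.025, 0, -0.0145, 0, 0, 0, 1], [0.03, 0, -0.0175, 0, 0, 0, 1], [0.036, 0, -0.021, 0, 0, 0, 1], [0.043, 0, -0.025, 0, 0, 0, 1], [0.055, 0, -0.032, 0, 0, 0, 1], [0.055, 0, -0.032, 0, 0, 0, 1]]]'

```text
time_s: 37.03
position: [0.6032, 0.0408, -0.0122]
tcp_rot: [[0.027, 0.999, -0.019], [0.866, -0.032, -0.499], [-0.499, -0.003, -0.867]]
force: [-1.5, 2.6, -0.6]
opening: 0.004
grasp_force: 1.5
```

>>> carry_out --deltas '[[[0.006, 0, -0.0035, 0, 0, 0, 1], [0.012, 0, -0.007, 0, 0, 0, 1], [0.018, 0, -0.0105, 0, 0, 0, 1], [0.018, 0, -0.0105, 0, 0, 0, 1], [0.018, 0, -0.0105, 0, 0, 0, 1], [0.018, 0, -0.0105, 0, 0, 0, 1], [0.018, 0, -0.0105, 0, 0, 0, 1], [0.018, 0, -0.0105, 0, 0, 0, 1], [0.018, 0, -0.0105, 0, 0, 0, 1], [0.018, 0, -0.0105, 0, 0, 0, 1]]]'

```text
time_s: 37.87
position: [0.6038, 0.0438, -0.012]
tcp_rot: [[0.027, 0.999, -0.018], [0.866, -0.032, -0.498], [-0.499, -0.002, -0.867]]
force: [-0.2, -0.3, -0.0]
opening: 0.007
grasp_force: 0.0
```

Contact broke off after about 4–7 mm, consistent with the bolt holding the tail. I'll retreat fully and check the tail, bolt and pin numerically.

>>> carry_out --deltas '[[[0.02, 0, -0.029, 0, 0, 0, 1], [0.07, 0, -0.064, 0, 0, 0, 1], [0.14, 0, -0.104, 0, 0, 0, 1], [0.21, 0, -0.144, 0, 0, 0, 1], [0.28, 0, -0.185, 0, 0, 0, 1], [0.35, 0, -0.225, 0, 0, 0, 1], [0.42, 0, -0.265, 0, 0, 0, 1], [0.48, 0, -0.3, 0, 0, 0, 1], [0.54, 0, -0.334, 0, 0, 0, 1], [0.54, 0, -0.334, 0, 0, 0, 1]]]'

```text
time_s: 38.7
position: [0.6073, 0.1416, -0.0091]
tcp_rot: [[0.025, 1.0, -0.016], [0.867, -0.03, -0.498], [-0.498, -0.001, -0.867]]
force: [-0.2, -0.5, 0.1]
opening: 0.002
grasp_force: 0.0
```

>>> carry_out --deltas '[[[0, 0, -0.05, 0, 0, 0, 1], [0, 0, -0.12, 0, 0, 0, 1], [0, 0, -0.2, 0, 0, 0, 1], [0, 0, -0.28, 0, 0, 0, 1], [0, 0, -0.36, 0, 0, 0, 1], [0, 0, -0.44, 0, 0, 0, 1], [0, 0, -0.5, 0, 0, 0, 1], [0, 0, -0.5, 0, 0, 0, 1], [0, 0, -0.5, 0, 0, 0, 1], [0, 0, -0.5, 0, 0, 0, 1]]]'

```text
time_s: 39.53
position: [0.6077, 0.1761, 0.0558]
tcp_rot: [[0.026, 0.999, -0.019], [0.866, -0.032, -0.499], [-0.499, -0.003, -0.867]]
force: [0.6, -0.1, -1.1]
opening: 0.006
grasp_force: 0.0
```

```bash
python3 - <<'E'
from h import *
T=tool();s=telemetry.read_state();print(s["position"],s["force"].round(1),s["time_s"])
im=capture("wrist");np.save("w11.npy",im);np.save("T11.npy",T);sd=capture("side");sc=capture("scene");np.save("side2.npy",sd);np.save("scene2.npy",sc)
for k,p in dict(tail=(0,0,24),tail4=(-4,0,24),tailb=(-4,0,12),bolt_out=(-16,-15,33),bolt_in=(-16,-30,33),pin=(-48,-108,93),oh=(-35,0,160)).items(): print(k,proj("wrist",W(p),T)[0].round(1),proj("scene",W(p))[0].round(1))
x,y=proj("scene",W((-10,0,24)))[0].astype(int)
# rectify bed plane z=24mm from scene view: 1 px = 0.5 mm, jig x -60..60, y -60..40
gx,gy=np.meshgrid(np.arange(-70,61,3),np.arange(40,-61,-4))
for n,img in (("scene",sc),):
    P=np.array([W((a,b,24)) for a,b in zip(gx.ravel(),gy.ravel())]);px=proj(n,P).astype(np.float32).reshape(gx.shape+(2,))
    g=cv2.remap(cv2.cvtColor(img,cv2.COLOR_RGB2HSV),px[...,0],px[...,1],cv2.INTER_LINEAR)
    print(n,"sat/10 (metal low, wood high); cols jig x -70..60 step 3");
    for r,row in zip(gy[:,0],g[...,1]//10): print(f"{r:4d}"," ".join(f"{v:2d}" for v in row))
E
```

```text
[0.60773275 0.17613504 0.05578034] [ 0.6 -0.1 -1.1] 39.5333
tail [321.5 281.9] [325.9 216.6]
tail4 [321.5 280. ] [325.  217.2]
tailb [321.6 270.5] [325.  219.9]
bolt_out [306.5 281.4] [325.9 219.4]
bolt_in [291.6 281.1] [329.4 221.8]
pin [195.3 316.5] [342.  226.1]
oh [320.6 406.7] [317.9 189.6]
scene sat/10 (metal low, wood high); cols jig x -70..60 step 3
  40  2  1  2  2  2  5  7  7  7  7  7  7  7  7  7  7  7  7  7  7  7  7  7  7  7  7  7  7  7  7  7  7  7  7  7  7  7  7  7  7  7  7  7  7
  36  2  2  3  3  3  6  8  8  8  7  7  7  7  7  6  7  7  6  6  6  6  6  6  6  6  6  6  6  6  6  6  6  6  6  6  6  6  6  6  6  6  6  6  6
  32  2  2  2  3  3  7  8  8  8  8  8  7  5  4  4  4  4  3  3  3  3  3  2  3  3  3  3  3  3  3  3  3  3  3  3  3  3  3  3  3  3  3  3  3
  28  2  3  4  3  5  8  9  8  8  8  7  4  1  1  1  1  1  1  0  0  0  0  0  1  0  1  0  1  1  1  1  1  1  1  1  1  1  0  1  1  1  1  1  1
  24  2  2  3  2  6  8  9  8  8  8  6  3  2  0  1  1  0  0  0  1  1  1  2  3  3  3  4  4  4  3  3  3  4  4  3  2  3  3  4  4  4  3  3  3
  20  4  4  5  4  8  9  8  7  7  8  8  6  5  4  3  3  2
[... 2121 characters left out ...]
  1  1  1  1  1
 -44  7  7  7  7  7  7  7  7  7  7  8  8  6  3  0  0  0  0  0  0  0  0  0  0  3  5  6  5  6  5  5  6  6  5  6  5  5  5  5  6  5  5  5  5
 -48  7  7  7  7  7  7  7  7  7  7  8  8  6  3  1  0  0  0  0  0  0  0  0  3  5  7  8  8  8  8  8  8  8  8  8  8  8  8  8  8  8  8  8  8
 -52  7  7  7  7  7  7  7  7  7  7  8  8  6  3  0  0  0  0  0  0  0  0  1  3  6  7  8  7  7  7  7  7  7  7  7  7  7  7  7  7  7  7  7  7
 -56  7  7  7  7  7  7  7  7  7  7  8  8  6  3  0  0  0  0  0  0  0  0  1  5  7  8  8  8  7  7  7  7  7  7  7  7  7  7  7  7  7  7  7  7
 -60  7  7  7  7  7  7  7  7  7  7  7  7  6  3  0  0  0  0  0  0  0  0  2  6  7  8  8  9  8  7  7  8  8  7  8  7  7  7  7  8  8  7  8  7
```

The rectified scene view shows the bolt's metal out to about jig y = -15, behind the sample's tail. The rails are parallel to the sample and the arm is clear of everything, so I'm handing in.

```bash
python3 - <<'E'
from rig import job
print(job.hand_in())
E
```

```text
the job is handed in; nothing more can be done
None
```

The job is handed in at about 40 s, with no verdict returned: the sample looked locked behind the extended bolt, and the pin hung in the notch when last checked; the finger tips end about 34 mm short of the reported TCP (found by bed contact), so two early grasps closed above the sample.

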